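Load the punch bay of the binding bench

TASK

Open the bay of the cover punching machine by lifting its hatch off its seat and sliding it all the way along its channels onto the deck. Put every loose punch cartridge lying about on the bench fully home in a socket of its own (any free socket), with its key in the socket's slot, then slide the hatch back and let it down into its seat so that it lies flush again. Leave the glue jar, the book and the brass weight where they are.

Things in the scene. Friction and masses are not known exactly. Their poses are not given: they have to be found in the camera images.
- punch_bay: grey punching machine, fixed, 170 (x) x 330 (y) x 87 mm high. Origin: centre of underside on the bench, z up. The hatch slides along its y. Toward -y a well 138 mm square with four sockets on its floor; toward +y the deck, 66 mm high. Channel walls at x = +-77 mm have lips (beyond +-71 mm, underside 83 mm up) over the hatch's edges; end walls' inner faces at y = +-157 mm
- seat (a point): centre of the hatch's seat, a ledge round the well 60 mm above the bench in a recess 154 mm square and 6 mm deep (machine frame x 0, y -80 mm). With the hatch shut its origin is here, within 2 mm. The hatch can rise only 17 mm off the seat before the lips stop it and must rise over 6 mm to slide onto the deck
- park (a point): on the deck, 66 mm above the bench (machine frame x 0, y +81 mm): where the hatch's origin is when it is fully open, 1 mm short of the end wall
- hatch: aluminium hatch plate, loose in its channels, 150 x 150 x 6 mm, about 0.35 kg. Across its middle a black bar handle 74 mm long (x), 14 mm thick (y, the sliding direction), 21 to 35 mm above the plate's underside, on two posts at x = +-30 mm. Origin: centre of the plate's underside; axes parallel to the machine's. Shut, its top is flush with the deck
- socket1: keyed socket on the bay's floor: collar 14 mm high, bore 39.6 mm, and along its +x a slot 10 mm wide reaching 28.5 mm from the axis. Origin: centre of the pocket's floor, z up. A cartridge goes down only with its +x along the socket's +x; its origin then meets this origin. This one: front (robot side), outer end of the well
- socket2: keyed socket on the bay's floor: collar 14 mm high, bore 39.6 mm, and along its +x a slot 10 mm wide reaching 28.5 mm from the axis. Origin: centre of the pocket's floor, z up. A cartridge goes down only with its +x along the socket's +x; its origin then meets this origin. This one: far side, outer end of the well
- socket3: keyed socket on the bay's floor: collar 14 mm high, bore 39.6 mm, and along its +x a slot 10 mm wide reaching 28.5 mm from the axis. Origin: centre of the pocket's floor, z up. A cartridge goes down only with its +x along the socket's +x; its origin then meets this origin. This one: front (robot side), next to the deck
- socket4: keyed socket on the bay's floor: collar 14 mm high, bore 39.6 mm, and along its +x a slot 10 mm wide reaching 28.5 mm from the axis. Origin: centre of the pocket's floor, z up. A cartridge goes down only with its +x along the socket's +x; its origin then meets this origin. This one: far side, next to the deck
- die1: loose steel punch cartridge (0.16 kg) upright on the bench; 3 or all 4 of the four are present, all alike. Round foot 37 mm dia, 18 mm high; a key 7 mm wide sticks out of it along +x to 27 mm from the axis, 3 to 18 mm above the underside. On it a black plastic grip bar, 34 mm (x) x 14 mm (y), 18 to 48 mm above the underside: grip across y near the top. Origin: centre of underside, z up. Fits any socket
- die2: loose steel punch cartridge (0.16 kg) upright on the bench; 3 or all 4 of the four are present, all alike. Round foot 37 mm dia, 18 mm high; a key 7 mm wide sticks out of it along +x to 27 mm from the axis, 3 to 18 mm above the underside. On it a black plastic grip bar, 34 mm (x) x 14 mm (y), 18 to 48 mm above the underside: grip across y near the top. Origin: centre of underside, z up. Fits any socket
- die3: loose steel punch cartridge (0.16 kg) upright on the bench; 3 or all 4 of the four are present, all alike. Round foot 37 mm dia, 18 mm high; a key 7 mm wide sticks out of it along +x to 27 mm from the axis, 3 to 18 mm above the underside. On it a black plastic grip bar, 34 mm (x) x 14 mm (y), 18 to 48 mm above the underside: grip across y near the top. Origin: centre of underside, z up. Fits any socket
- die4: loose steel punch cartridge (0.16 kg) upright on the bench; 3 or all 4 of the four are present, all alike. Round foot 37 mm dia, 18 mm high; a key 7 mm wide sticks out of it along +x to 27 mm from the axis, 3 to 18 mm above the underside. On it a black plastic grip bar, 34 mm (x) x 14 mm (y), 18 to 48 mm above the underside: grip across y near the top. Origin: centre of underside, z up. Fits any socket
- glue_jar: bystander: glue jar, 72 mm wide and 100 mm high, at the left. Origin: centre of its underside
- book: bystander: bound book lying flat, 150 x 210 x 28 mm, at the right. Origin: centre of its underside
- weight: bystander: round brass paper weight with a knob, 64 mm wide, 72 mm high, at the left, nearer than the jar. Origin: centre of its underside

How it is judged:
On the way, in this order (a step that is already met when the one before it is completed fails the run):
1. the hatch has been lifted and slid along its channels clear of the well (y of hatch in the frame of punch_bay above 0.06 m), for 0.2 s.
2. with the hatch open, every cartridge is fully home in a socket (((horizontal distance between die1 and socket1 below 0.004 m and z of die1 in the frame of socket1 below 0.0025 m and angle between die1's own z axis and vertical below 0.1 rad) or (horizontal distance between die1 and socket2 below 0.004 m and z of die1 in the frame of socket2 below 0.0025 m and angle between die1's own z axis and vertical below 0.1 rad) or (horizontal distance between die1 and socket3 below 0.004 m and z of die1 in the frame of socket3 below 0.0025 m and angle between die1's own z axis and vertical below 0.1 rad) or (horizontal distance between die1 and socket4 below 0.004 m and z of die1 in the frame of socket4 below 0.0025 m and angle between die1's own z axis and vertical below 0.1 rad)) and ((horizontal distance between die2 and socket1 below 0.004 m and z of die2 in the frame of socket1 below 0.0025 m and angle between die2's own z axis and vertical below 0.1 rad) or (horizontal distance between die2 and socket2 below 0.004 m and z of die2 in the frame of socket2 below 0.0025 m and angle between die2's own z axis and vertical below 0.1 rad) or (horizontal distance between die2 and socket3 below 0.004 m and z of die2 in the frame of socket3 below 0.0025 m and angle between die2's own z axis and vertical below 0.1 rad) or (horizontal distance between die2 and socket4 below 0.004 m and z of die2 in the frame of socket4 below 0.0025 m and angle between die2's own z axis and vertical below 0.1 rad)) and ((horizontal distance between die3 and socket1 below 0.004 m and z of die3 in the frame of socket1 below 0.0025 m and angle between die3's own z axis and vertical below 0.1 rad) or (horizontal distance between die3 and socket2 below 0.004 m and z of die3 in the frame of socket2 below 0.0025 m and angle between die3's own z axis and vertical below 0.1 rad) or (horizontal distance between die3 and socket3 below 0.004 m and z of die3 in the frame of socket3 below 0.0025 m and angle between die3's own z axis and vertical below 0.1 rad) or (horizontal distance between die3 and socket4 below 0.004 m and z of die3 in the frame of socket4 below 0.0025 m and angle between die3's own z axis and vertical below 0.1 rad)) and ((horizontal distance between die4 and socket1 below 0.004 m and z of die4 in the frame of socket1 below 0.0025 m and angle between die4's own z axis and vertical below 0.1 rad) or (horizontal distance between die4 and socket2 below 0.004 m and z of die4 in the frame of socket2 below 0.0025 m and angle between die4's own z axis and vertical below 0.1 rad) or (horizontal distance between die4 and socket3 below 0.004 m and z of die4 in the frame of socket3 below 0.0025 m and angle between die4's own z axis and vertical below 0.1 rad) or (horizontal distance between die4 and socket4 below 0.004 m and z of die4 in the frame of socket4 below 0.0025 m and angle between die4's own z axis and vertical below 0.1 rad)) and y of hatch in the frame of punch_bay above 0.05 m), for 0.2 s.
At the end, for the whole second after the job is handed in: every cartridge present is home in a socket (within 4 mm of its axis, underside within 2.5 mm of its floor, upright), and the hatch is at rest down in its seat over the well (underside less than 2 mm above the ledge) (((horizontal distance between die1 and socket1 below 0.004 m and z of die1 in the frame of socket1 below 0.0025 m and angle between die1's own z axis and vertical below 0.1 rad) or (horizontal distance between die1 and socket2 below 0.004 m and z of die1 in the frame of socket2 below 0.0025 m and angle between die1's own z axis and vertical below 0.1 rad) or (horizontal distance between die1 and socket3 below 0.004 m and z of die1 in the frame of socket3 below 0.0025 m and angle between die1's own z axis and vertical below 0.1 rad) or (horizontal distance between die1 and socket4 below 0.004 m and z of die1 in the frame of socket4 below 0.0025 m and angle between die1's own z axis and vertical below 0.1 rad)) and ((horizontal distance between die2 and socket1 below 0.004 m and z of die2 in the frame of socket1 below 0.0025 m and angle between die2's own z axis and vertical below 0.1 rad) or (horizontal distance between die2 and socket2 below 0.004 m and z of die2 in the frame of socket2 below 0.0025 m and angle between die2's own z axis and vertical below 0.1 rad) or (horizontal distance between die2 and socket3 below 0.004 m and z of die2 in the frame of socket3 below 0.0025 m and angle between die2's own z axis and vertical below 0.1 rad) or (horizontal distance between die2 and socket4 below 0.004 m and z of die2 in the frame of socket4 below 0.0025 m and angle between die2's own z axis and vertical below 0.1 rad)) and ((horizontal distance between die3 and socket1 below 0.004 m and z of die3 in the frame of socket1 below 0.0025 m and angle between die3's own z axis and vertical below 0.1 rad) or (horizontal distance between die3 and socket2 below 0.004 m and z of die3 in the frame of socket2 below 0.0025 m and angle between die3's own z axis and vertical below 0.1 rad) or (horizontal distance between die3 and socket3 below 0.004 m and z of die3 in the frame of socket3 below 0.0025 m and angle between die3's own z axis and vertical below 0.1 rad) or (horizontal distance between die3 and socket4 below 0.004 m and z of die3 in the frame of socket4 below 0.0025 m and angle between die3's own z axis and vertical below 0.1 rad)) and ((horizontal distance between die4 and socket1 below 0.004 m and z of die4 in the frame of socket1 below 0.0025 m and angle between die4's own z axis and vertical below 0.1 rad) or (horizontal distance between die4 and socket2 below 0.004 m and z of die4 in the frame of socket2 below 0.0025 m and angle between die4's own z axis and vertical below 0.1 rad) or (horizontal distance between die4 and socket3 below 0.004 m and z of die4 in the frame of socket3 below 0.0025 m and angle between die4's own z axis and vertical below 0.1 rad) or (horizontal distance between die4 and socket4 below 0.004 m and z of die4 in the frame of socket4 below 0.0025 m and angle between die4's own z axis and vertical below 0.1 rad)) and z of hatch in the frame of punch_bay below 0.062 m and y of hatch in the frame of punch_bay below -0.07 m and linear speed of hatch below 0.01 m/s); the robot touches nothing.
It fails at once if the glue jar is moved by more than 3 cm (distance of glue_jar from where it was at the start of the episode above 0.03 m).
It fails at once if the book is moved by more than 3 cm (distance of book from where it was at the start of the episode above 0.03 m).
It fails at once if the weight is moved by more than 3 cm (distance of weight from where it was at the start of the episode above 0.03 m).
Of die1, die2, die3, die4 only 3 to 4 are there at a start; the rules pass over those that are not, and their reading is None.
At some moment in a run one of die1, die2, die3, die4 may be knocked a few centimetres aside while the robot is not near it.
It also fails if it takes over 200 s, if anything falls off the work surface, if the arm or the gripper's body presses on something with over 40 N, if the wrist force passes 120 N, or if a joint passes its speed limit or range.

ROBOT

A 6-joint arm with a two-finger parallel gripper is mounted at the origin on the work surface. World frame = base frame: x ahead of the robot, y to its left, z up, the work surface at z = 0. Lengths are in m, angles in rad, forces in N, time in s.
With the tool pointing down it reaches from about 0.4 to 0.825 m from the base axis. Payload 7 kg.
Tool frame: the origin (TCP) lies between the finger pads; the fingertips stand 25 mm ahead of it and the grasp point (between the pads) lies 6 mm ahead of it; z points along the fingers, y is the line along which they close (so a half turn about z gives the same grasp; the last joint's range is limited). The gripper opens to 88 mm and grips with 3 to 60 N. Pads are 19 mm wide; open, the fingers measure 130 mm over their backs; the gripper's body (78 mm by 193 mm) begins 47 mm behind the grasp point.
Start: joints at [1.59, 0.359, 0.012, 0, -1.224, -0.288], TCP at [0.179, 0.651, 0.252] pointing down, gripper open.
Joint ranges: [-3.07, 3.07], [-1.43, 2.12], [-1.02, 1.25], [-3.03, 1.67], [-3.05, -0], [-3.03, 3.03]. Speed limits (rad/s): [2.39, 2.39, 3.01, 3.14, 3.14, 3.14].

INTERFACE

Orientations are given as [roll, pitch, yaw] about the fixed x, y, z axes, in that order (R = Rz(yaw) Ry(pitch) Rx(roll)).
In Python, from plant import arm, vision, close_job gives the robot as it stands.
- The arm moves only by the tool play_rows, never from a script. Its argument "increments" is a list of rows, each an object of numbers: "tx", "ty", "tz": the shift along the tool's x, y, z in mm; "yaw": the turn about the tool's z in degrees; "claw": the opening, from -1 (shut) to 1 (fully open), so that 0 is half open. In form: [{"tx": .., "ty": .., "tz": .., "yaw": .., "claw": ..}, ...]. A call has 1 to 20 rows; each row shifts and turns the commanded pose from where the row before left it, along the tool's axes as they then stand; what a row does not reach is not made up. A row lasts 1/10 s, in which the tool goes at most 50 mm and 8.59 degrees, less where a joint would pass 70% of its speed; a pose out of reach is approached as far as the arm can. A call with a gripper value outside its range is refused whole. The fingers move at their own pace and stop on an object; "grip_force" is the grip in N (left out, the last holds). Time passes only in rows, so rows that do not move let the fingers close. It gives the time, the measured TCP pose, the force, the opening and the grip force at its end, in the units of the state.
- arm.observe(): the state, without advancing time (a new reading comes with each control period).
- vision.capture(name): name is "side" or "top" or "wrist"; returns a dict with "color" (480x640x3 uint8, red, green, blue), "fx", "fy", "cx", "cy" (pixels), "k1" (the pictures are not rectified: a ray, as slopes to the right and down, at radius r is drawn at 1 + k1 r^2 times it, then the intrinsics apply), "rvec" (rotation vector, rad) and "tvec" (3), from world to camera coordinates, as OpenCV has them; the wrist camera has in their place "T_tool_cam" (4x4, takes a point from camera to tool coordinates, whose origin is the TCP and whose axes are the flange's). Camera axes: x right, y down, z forward; pixel columns grow to the right and rows downward; lengths in m; the calibration is good to about 2 mm. A picture is of the moment at which its call begins: read the wrist's pose just before it. There is no depth.
- close_job(): hands the job in; it is judged then, once.
The state is a dict: "time": time; "joints": joint angles; "qd": joint speeds; "joint_torque": joint torques, N m; "position": TCP position; "tcp_rot": TCP orientation; "wrist_force": force on the tool from outside, world axes, zero at the start; "moment": the same for the moment, N m; "gripper_width": finger opening in m; "finger_force": force on a finger pad.
Only numpy, scipy, OpenCV 4.12 (cv2) and the standard library are available. Lean on these libraries where they do the work, as an engineer would, in place of code of your own. Each camera call takes 0.05 s, during which the arm holds its last target. There are 200 camera calls.

## Working session

There is one attempt and no reset: what is moved stays moved. The work goes in short steps, Python scripts to look and compute and a tool call to move; the robot and the scene stay as the last step left them, time stands still between calls to the robot, and variables do not carry over. Pictures are saved under pics/ and viewed, at most 14 in all, crops included, and the job is handed in when it is done.

Besides the shell and the picture viewer there is one more tool, called in YAML: its name, and indented under it one key for each argument. play_rows: Moves the arm, as the interface text tells. Its arguments: {"type":"object","properties":{"increments":{"type":"array","items":{"type":"object","properties":{"tx":{"type":"number"},"ty":{"type":"number"},"tz":{"type":"number"},"yaw":{"type":"number"},"claw":{"type":"number"}}}},"grip_force":{"type":"number"}},"required":["increments"]}

```bash
ls; mkdir -p pics; cat > h.py <<'E'
import numpy as np, cv2
from scipy.spatial.transform import Rotation as R
from plant import arm, vision, close_job
def cap(name,fn=None):
    s=arm.observe(); c=vision.capture(name)
    if 'T_tool_cam' in c:
        T=np.eye(4);T[:3,:3]=R.from_euler('xyz',s['tcp_rot']).as_matrix();T[:3,3]=s['position']
        W=T@np.array(c['T_tool_cam'])
    else:
        M=np.eye(4);M[:3,:3]=cv2.Rodrigues(np.array(c['rvec'],float))[0];M[:3,3]=np.ravel(c['tvec']);W=np.linalg.inv(M)
    c['W']=W
    if fn: cv2.imwrite('pics/'+fn,c['color'][:,:,::-1])
    return c
def ray(c,u,v):
    xd=np.array([(u-c['cx'])/c['fx'],(v-c['cy'])/c['fy']]);x=xd.copy()
    for _ in range(30): x=xd/(1+c['k1']*(x@x))
    return c['W'][:3,:3]@np.array([x[0],x[1],1]),c['W'][:3,3]
def pt(c,u,v,z):
    d,o=ray(c,u,v); return o+d*(z-o[2])/d[2]
def proj(c,P):
    P=np.atleast_2d(P);q=(P-c['W'][:3,3])@c['W'][:3,:3];x=q[:,:2]/q[:,2:]
    x=x*(1+c['k1']*(x**2).sum(1,keepdims=True));return x*[c['fx'],c['fy']]+[c['cx'],c['cy']]
def save(c,fn):
    import pickle;pickle.dump(c,open(fn,'wb'))
def load(fn):
    import pickle;return pickle.load(open(fn,'rb'))
E
python3 - <<'E'
from h import *
s=arm.observe();print(s)
for n in ['top','side','wrist']:
    c=cap(n,n+'0.png');save(c,n+'0.pkl');print(n,c['W'].round(3).tolist(),c['fx'],c['k1'])
E
```

```text
pics
{'time': 0.0, 'joints': array([ 1.59010033e+00,  3.59392483e-01,  1.10695690e-02, -3.21312306e-04,
       -1.22409856e+00, -2.88117303e-01]), 'qd': array([-0.00023896,  0.00121471,  0.00086042,  0.00157035, -0.00076475,
       -0.00012793]), 'joint_torque': array([-1.44678230e-03, -5.82709587e+01,  2.93058479e+01,  6.99771255e+00,
        6.98751857e-03, -1.54856684e-04]), 'position': array([0.17917349, 0.65033021, 0.25062889]), 'tcp_rot': array([ 3.13994866e+00, -1.72218239e-04, -2.68922579e-01]), 'wrist_force': array([ 0.13659678,  0.4102904 , -0.26498228]), 'moment': array([ 0.040227  , -0.00811654,  0.01264988]), 'finger_force': 0.0, 'gripper_width': 0.08771001711201624}
top [[0.075, -0.973, 0.22, 0.278], [-0.997, -0.073, 0.017, -0.041], [-0.0, -0.221, -0.975, 1.392], [0.0, 0.0, 0.0, 1.0]] 586.8005465115269 -0.03738967717202485
side [[0.761, -0.43, 0.485, 0.029], [-0.648, -0.508, 0.567, -0.65], [0.002, -0.746, -0.666, 0.82], [0.0, 0.0, 0.0, 1.0]] 475.4550831598883 -0.0005100992557125853
wrist [[-0.265, -0.919, -0.291, 0.258], [-0.964, 0.254, 0.078, 0.629], [0.002, 0.301, -0.954, 0.384], [0.0, 0.0, 0.0, 1.0]] 388.301702880514 -0.05790967832132157
```

View pics/top0.png

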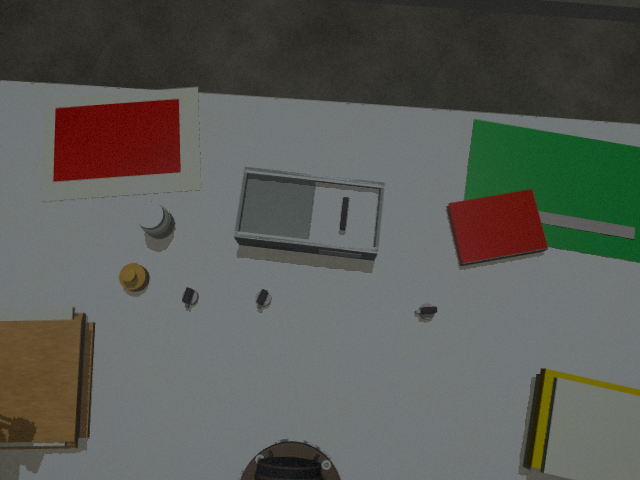

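View pics/side0.png

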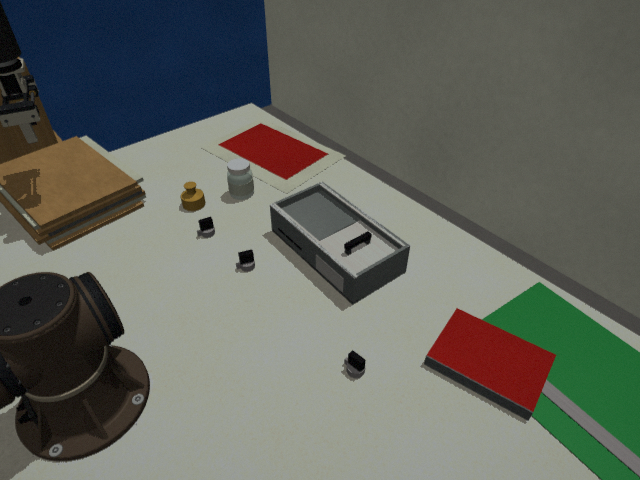

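Top view: the machine runs between (246,168) and (378,257) with the hatch handle at (345,213). Dies are at (190,296), (263,297) and (428,310), and no fourth is visible. The side view agrees.

```bash
python3 - <<'E'
from h import *
from scipy.optimize import least_squares
c=load('top0.pkl');s=load('side0.pkl')
for u,v in [(246,168),(384,182),(378,248),(236,236)]: print('rim',pt(c,u,v,.087).round(3))
for u,v in [(347,198),(342,229)]: print('handle',pt(c,u,v,.095).round(3))
for a,b in [((190,295),(206,224)),((263,296),(246,256)),((429,310),(356,357))]: print('die',pt(c,*a,.048).round(3),pt(s,*b,.048).round(3))
I=c['color'];J=np.vstack([cv2.resize(I[265:335,x:x+115],None,fx=5,fy=5,interpolation=cv2.INTER_CUBIC)[:,:] for x in (0,)]) if 0 else None
a=cv2.resize(I[270:325,160:290],None,fx=6,fy=6,interpolation=2);b=cv2.resize(I[285:335,390:455],None,fx=5,fy=5,interpolation=2)
o=np.zeros((600,780,3),np.uint8);o[:330]=a;o[340:590,:325]=b
cv2.imwrite('pics/crop1.png',o[:,:,::-1])
E
```

```text
rim [0.727 0.16  0.087]
rim [ 0.716 -0.164  0.087]
rim [ 0.558 -0.159  0.087]
rim [0.562 0.166 0.087]
handle [ 0.669 -0.081  0.095]
handle [ 0.595 -0.074  0.095]
die [0.424 0.263 0.048] [0.416 0.253 0.048]
die [0.435 0.095 0.048] [0.427 0.087 0.048]
die [ 0.431 -0.286  0.048] [ 0.43  -0.287  0.048]
```

View pics/crop1.png

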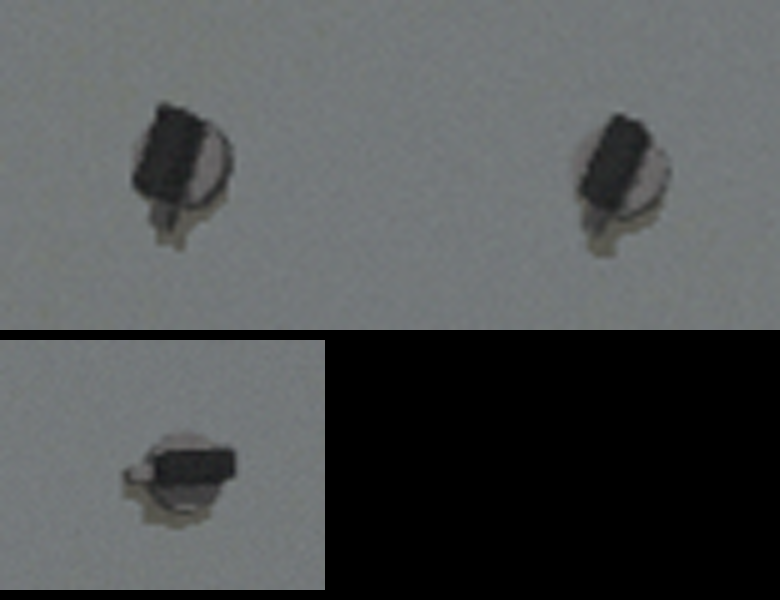

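Die A and B keys point toward the robot (−x) and slightly +y. Die C's key points to +y. Next, over the hatch.

play_rows:
  increments:
    - {"tx": 31,"ty": 29,"claw": 1}
    - {"tx": 31,"ty": 29}
    - {"tx": 31,"ty": 29}
    - {"tx": 31,"ty": 29}
    - {"tx": 31,"ty": 29}
    - {"tx": 31,"ty": 29}
    - {"tx": 31,"ty": 29}
    - {"tx": 31,"ty": 29}
    - {"tx": 31,"ty": 29}
    - {"tx": 31,"ty": 29}
    - {"tx": 31,"ty": 29}
    - {"tx": 31,"ty": 29}
    - {"tx": 31,"ty": 29}
    - {"tx": 31,"ty": 29}
    - {"tx": 31,"ty": 29}
    - {"tx": 31,"ty": 29}
    - {"tx": 31,"ty": 29}
    - {"tx": 31,"ty": 29}
    - {"tx": 20,"ty": 20}
    - {"tx": 0,"ty": 0}

```text
schema error: expected keys tx, ty, tz, yaw, claw
```

play_rows:
  increments:
    - {"yaw": -6.5}
    - {"yaw": -6.5}
    - {"ty": 0}
    - {"ty": 0}

```text
schema error: expected keys tx, ty, tz, yaw, claw
```

```bash
python3 - <<'E'
from h import *
s=arm.observe();print(s['position'],s['tcp_rot'],s['joints'].round(2))
save(cap('wrist','w1.png'),'w1.pkl')
E
```

```text
[0.17919177 0.65043465 0.25085465] [ 3.14034594e+00 -1.33025133e-04 -2.68837091e-01] [ 1.59  0.36  0.01 -0.   -1.22 -0.29]
```

View pics/w1.png

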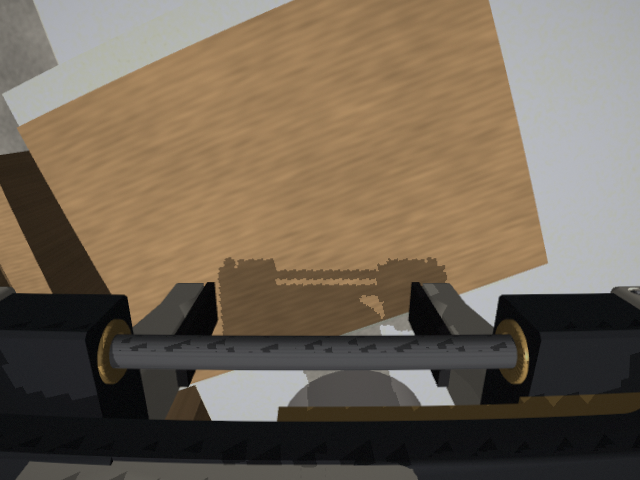

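All keys are required in every row. The picture only shows the board under the start pose.

play_rows:
  increments:
    - {"tx": 31,"ty": 29,"tz": 0,"yaw": 0,"claw": 1}
    - {"tx": 31,"ty": 29,"tz": 0,"yaw": 0,"claw": 1}
    - {"tx": 31,"ty": 29,"tz": 0,"yaw": 0,"claw": 1}
    - {"tx": 31,"ty": 29,"tz": 0,"yaw": 0,"claw": 1}
    - {"tx": 31,"ty": 29,"tz": 0,"yaw": 0,"claw": 1}
    - {"tx": 31,"ty": 29,"tz": 0,"yaw": 0,"claw": 1}
    - {"tx": 31,"ty": 29,"tz": 0,"yaw": 0,"claw": 1}
    - {"tx": 31,"ty": 29,"tz": 0,"yaw": 0,"claw": 1}
    - {"tx": 31,"ty": 29,"tz": 0,"yaw": 0,"claw": 1}
    - {"tx": 31,"ty": 29,"tz": 0,"yaw": 0,"claw": 1}
    - {"tx": 31,"ty": 29,"tz": 0,"yaw": 0,"claw": 1}
    - {"tx": 31,"ty": 29,"tz": 0,"yaw": 0,"claw": 1}
    - {"tx": 31,"ty": 29,"tz": 0,"yaw": 0,"claw": 1}
    - {"tx": 31,"ty": 29,"tz": 0,"yaw": 0,"claw": 1}
    - {"tx": 31,"ty": 29,"tz": 0,"yaw": 0,"claw": 1}
    - {"tx": 31,"ty": 29,"tz": 0,"yaw": 0,"claw": 1}
    - {"tx": 31,"ty": 29,"tz": 0,"yaw": 0,"claw": 1}
    - {"tx": 31,"ty": 29,"tz": 0,"yaw": 0,"claw": 1}
    - {"tx": 20,"ty": 20,"tz": 0,"yaw": 0,"claw": 1}
    - {"tx": 0,"ty": 0,"tz": 0,"yaw": 0,"claw": 1}

```text
time: 2.2
position: [0.5936, -0.0282, 0.2507]
tcp_rot: [3.141, 0.001, -0.272]
wrist_force: [-0.7, 0.1, -1.2]
gripper_width: 0.0879
finger_force: 0.0
```

play_rows:
  increments:
    - {"tx": 0,"ty": 0,"tz": 0,"yaw": -6,"claw": 1}
    - {"tx": 0,"ty": 0,"tz": 0,"yaw": -6,"claw": 1}
    - {"tx": 0,"ty": 0,"tz": 0,"yaw": 0,"claw": 1}
    - {"tx": 0,"ty": 0,"tz": 0,"yaw": 0,"claw": 1}

```text
time: 2.6
position: [0.5924, -0.0249, 0.2516]
tcp_rot: [-3.142, 0.0, -0.062]
wrist_force: [0.6, -0.0, -0.0]
gripper_width: 0.0879
finger_force: 0.0
```

```bash
python3 - <<'E'
from h import *
s=arm.observe();print(s['position'],s['tcp_rot'],s['joints'].round(2))
c=cap('wrist','w2.png');save(c,'w2.pkl');print(c['W'].round(3))
E
```

```text
[ 0.59237402 -0.02493691  0.25155916] [-3.14150665e+00  7.34114545e-05 -6.20076742e-02] [ 0.29  0.22 -0.18 -0.   -1.17  1.22]
[[-0.062 -0.952 -0.301  0.674]
 [-0.998  0.059  0.018 -0.03 ]
 [ 0.001  0.301 -0.954  0.385]
 [ 0.     0.     0.     1.   ]]
```

View pics/w2.png

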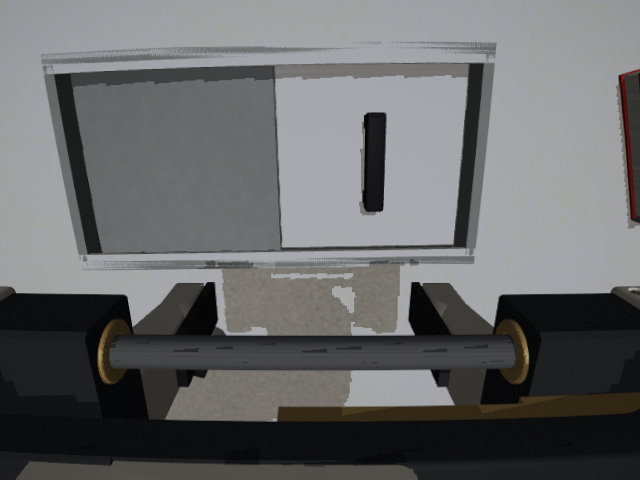

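The machine fills the view. Rim corners are about (42,56), (496,43), (474,262), and the handle runs (375,113) to (373,211).

```bash
python3 - <<'E'
from h import *
from scipy.optimize import least_squares
c=load('w2.pkl')
M=np.array([[85,165,87],[85,-165,87],[-85,-165,87],[-85,165,87],[71,-4,66],[-71,-4,66],[37,-73,95],[37,-87,95],[-37,-87,95],[-37,-73,95]])/1000
U=np.array([(42,55),(496,42),(474,262),(81,269),(274,66),(281,249),(366,113),(386,112),(383,211),(365,212)])
def tr(p,M): 
    cc,ss=np.cos(p[2]),np.sin(p[2]);return M@np.array([[cc,ss,0],[-ss,cc,0],[0,0,1]])+[p[0],p[1],0]
f=least_squares(lambda p:(proj(c,tr(p,M))-U).ravel(),[.64,0,0],loss='soft_l1')
print(f.x,np.degrees(f.x[2]));print((proj(c,tr(f.x,M))-U).round(1))
hp=tr(f.x,np.array([[0,-.08,.095]]));print(hp)
E
```

```text
[ 0.63774012  0.00528569 -0.0433354 ] -2.4829352897868744
[[-2.1 -0.8]
 [-0.8 -0.2]
 [-1.3  1.6]
 [ 0.4  1. ]
 [-0.7  1.9]
 [-0.1 -5.9]
 [ 1.5 -0.9]
 [ 1.  -0.2]
 [ 0.6  0.6]
 [ 0.5 -0. ]]
[[ 0.63427437 -0.0746392   0.095     ]]
```

play_rows:
  increments:
    - {"tx": 0,"ty": 0,"tz": 0,"yaw": -1.1,"claw": 0}
    - {"tx": 22,"ty": 24,"tz": 30,"yaw": 0,"claw": 0}
    - {"tx": 22,"ty": 24,"tz": 30,"yaw": 0,"claw": 0}
    - {"tx": 0,"ty": 0,"tz": 30,"yaw": 0,"claw": 0}
    - {"tx": 0,"ty": 0,"tz": 25,"yaw": 0,"claw": 0}
    - {"tx": 0,"ty": 0,"tz": 20,"yaw": 0,"claw": 0}
    - {"tx": 0,"ty": 0,"tz": 15,"yaw": 0,"claw": 0}
    - {"tx": 0,"ty": 0,"tz": 5,"yaw": 0,"claw": 0}
    - {"tx": 0,"ty": 0,"tz": 0,"yaw": 0,"claw": 0}
    - {"tx": 0,"ty": 0,"tz": 0,"yaw": 0,"claw": 0}

```text
time: 3.65
position: [0.6352, -0.0749, 0.0974]
tcp_rot: [3.142, -0.001, -0.04]
wrist_force: [-0.5, -1.3, -0.1]
gripper_width: 0.044
finger_force: 0.0
```

play_rows:
  grip_force: 25
  increments:
    - {"tx": 0,"ty": 0,"tz": 0,"yaw": 0,"claw": -1}
    - {"tx": 0,"ty": 0,"tz": 0,"yaw": 0,"claw": -1}
    - {"tx": 0,"ty": 0,"tz": 0,"yaw": 0,"claw": -1}
    - {"tx": 0,"ty": 0,"tz": 0,"yaw": 0,"claw": -1}
    - {"tx": 0,"ty": 0,"tz": 0,"yaw": 0,"claw": -1}
    - {"tx": 0,"ty": 0,"tz": 0,"yaw": 0,"claw": -1}

```text
time: 4.25
position: [0.6348, -0.0749, 0.0969]
tcp_rot: [-3.141, -0.0, -0.04]
wrist_force: [-1.1, 1.4, 2.6]
gripper_width: 0.0135
finger_force: 25.0
```

play_rows:
  increments:
    - {"tx": 0,"ty": 0,"tz": -4,"yaw": 0,"claw": -1}
    - {"tx": 0,"ty": 0,"tz": -4,"yaw": 0,"claw": -1}
    - {"tx": 0,"ty": 0,"tz": -3,"yaw": 0,"claw": -1}
    - {"tx": 0,"ty": 0,"tz": 0,"yaw": 0,"claw": -1}
    - {"tx": 0,"ty": -5,"tz": 0,"yaw": 0,"claw": -1}
    - {"tx": 0,"ty": -10,"tz": 0,"yaw": 0,"claw": -1}
    - {"tx": 0,"ty": -15,"tz": 0,"yaw": 0,"claw": -1}
    - {"tx": 0,"ty": -15,"tz": 0,"yaw": 0,"claw": -1}
    - {"tx": 0,"ty": -15,"tz": 0,"yaw": 0,"claw": -1}
    - {"tx": 0,"ty": 0,"tz": 0,"yaw": 0,"claw": -1}

```text
time: 5.25
position: [0.6373, -0.0123, 0.1076]
tcp_rot: [-3.141, -0.0, -0.038]
wrist_force: [0.5, -0.5, -4.0]
gripper_width: 0.0138
finger_force: 25.0
```

play_rows:
  increments:
    - {"tx": 0,"ty": -15,"tz": 0,"yaw": 0,"claw": -1}
    - {"tx": 0,"ty": -20,"tz": 0,"yaw": 0,"claw": -1}
    - {"tx": 0,"ty": -20,"tz": 0,"yaw": 0,"claw": -1}
    - {"tx": 0,"ty": -20,"tz": 0,"yaw": 0,"claw": -1}
    - {"tx": 0,"ty": -12,"tz": 0,"yaw": 0,"claw": -1}
    - {"tx": 0,"ty": -8,"tz": 0,"yaw": 0,"claw": -1}
    - {"tx": 0,"ty": -3,"tz": 0,"yaw": 0,"claw": -1}
    - {"tx": 0,"ty": 0,"tz": 0,"yaw": 0,"claw": -1}
    - {"tx": 0,"ty": 0,"tz": 3,"yaw": 0,"claw": -1}
    - {"tx": 0,"ty": 0,"tz": 1,"yaw": 0,"claw": -1}
    - {"tx": 0,"ty": 0,"tz": 0,"yaw": 0,"claw": -1}

```text
time: 6.35
position: [0.6408, 0.0822, 0.1032]
tcp_rot: [3.141, 0.001, -0.041]
wrist_force: [0.1, -1.0, -3.4]
gripper_width: 0.0139
finger_force: 25.0
```

play_rows:
  increments:
    - {"tx": 0,"ty": 0,"tz": 0,"yaw": 0,"claw": 0}
    - {"tx": 0,"ty": 0,"tz": 0,"yaw": 0,"claw": 0}
    - {"tx": 0,"ty": 0,"tz": 0,"yaw": 0,"claw": 0}
    - {"tx": 0,"ty": 0,"tz": -15,"yaw": 0,"claw": 0}
    - {"tx": 0,"ty": 0,"tz": -25,"yaw": 0,"claw": 0}
    - {"tx": -20,"ty": 38,"tz": -35,"yaw": 0,"claw": 0}
    - {"tx": -30,"ty": 38,"tz": -35,"yaw": 0,"claw": 0}
    - {"tx": -20,"ty": 38,"tz": -35,"yaw": 0,"claw": 0}
    - {"tx": 0,"ty": 38,"tz": 0,"yaw": 0,"claw": 0}
    - {"tx": 0,"ty": 0,"tz": 0,"yaw": 0,"claw": 0}
    - {"tx": 0,"ty": 0,"tz": 0,"yaw": 0,"claw": 0}
    - {"tx": 0,"ty": 0,"tz": 0,"yaw": 0,"claw": 0}

```text
time: 7.55
position: [0.5743, -0.0526, 0.2359]
tcp_rot: [-3.142, 0.0, -0.04]
wrist_force: [0.2, -0.8, -0.0]
gripper_width: 0.0438
finger_force: 0.0
```

```bash
python3 - <<'E'
from h import *
s=arm.observe();print(s['position'],s['tcp_rot'],s['joints'].round(2))
c=cap('wrist','w3.png');save(c,'w3.pkl')
save(cap('top','top1.png'),'top1.pkl')
I=c['color'];o=np.clip(I.astype(float)*1.6,0,255).astype(np.uint8)
cv2.imwrite('pics/w3b.png',o[:,:,::-1])
E
```

```text
[ 0.57432326 -0.05261414  0.23588903] [-3.14155254e+00  1.13143328e-04 -4.00949837e-02] [ 0.25  0.21 -0.23 -0.   -1.13  1.28]
```

View pics/w3b.png

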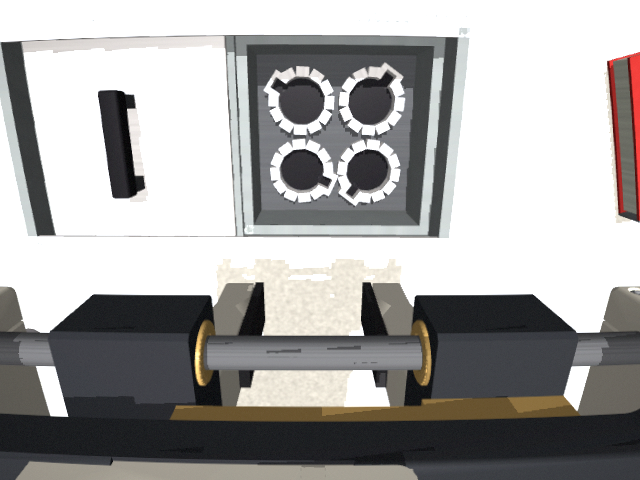

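The hatch is open. Four collars sit around (302,101), (371,101), (302,171) and (369,171), each with its slot in a different direction. I'll take an enlarged crop.

```bash
python3 - <<'E'
from h import *
c=load('w3.pkl')
I=c['color'][50:220,250:430];o=np.clip(I.astype(float)*1.1,0,255).astype(np.uint8)
o=cv2.resize(o,(634,600),interpolation=cv2.INTER_CUBIC);print(634/180,600/170)
cv2.imwrite('pics/w3c.png',o[:,:,::-1])
E
```

```text
3.522222222222222 3.5294117647058822
```

View pics/w3c.png

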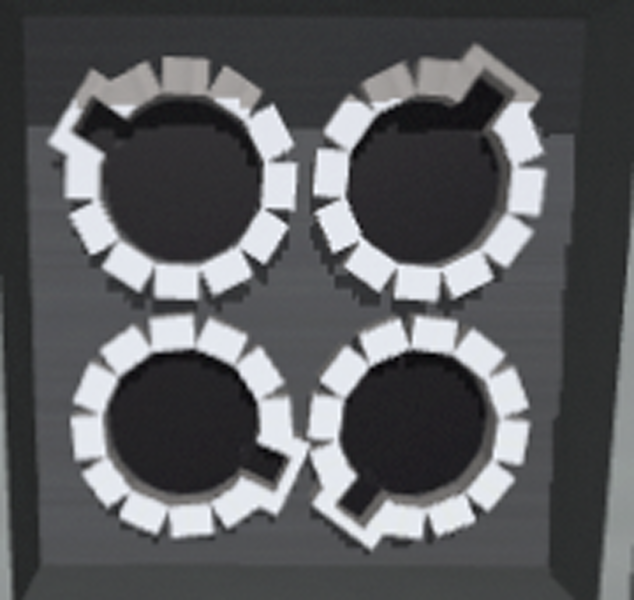

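```bash
cat > sock.py <<'E'
from h import *
from scipy.optimize import minimize
def load_fit(fn,init,zt):
    c=load(fn);G=np.minimum(cv2.cvtColor(c['color'],cv2.COLOR_RGB2GRAY),130).astype(np.float32);G=cv2.resize(G,None,fx=4,fy=4,interpolation=cv2.INTER_CUBIC)
    a,r=np.meshgrid(np.arange(0,2*np.pi,.04),np.arange(20.3,26.5,.5));rg=np.stack([r*np.cos(a),r*np.sin(a)],-1).reshape(-1,2)
    rg=rg[~((rg[:,0]>0)&(abs(rg[:,1])<6.5))]
    x,y=np.meshgrid(np.arange(-19.5,20,.7),np.arange(-19.5,20,.7));di=np.stack([x,y],-1).reshape(-1,2);di=di[np.hypot(*di.T)<19.4]
    x,y=np.meshgrid(np.arange(20,27.5,.5),np.arange(-4.5,4.6,.5));sl=np.stack([x,y],-1).reshape(-1,2)
    x,y=np.meshgrid(np.arange(20,28,.5),[-7,-6.5,-6,6,6.5,7]);ra=np.stack([x,y],-1).reshape(-1,2)
    def samp(p,q,z):
        cc,ss=np.cos(p[2]),np.sin(p[2]);w=q/1000@np.array([[cc,ss],[-ss,cc]])+p[:2]
        u=proj(c,np.c_[w,np.full(len(w),z)]).astype(np.float32);u=(u+.5)*4-.5
        return cv2.remap(G,u[:,0:1],u[:,1:2],1).mean()
    out=[]
    for u,v,ang in init:
        p0=pt(c,u,v,zt);best=None
        for k in range(-24,25,6):
            f=minimize(lambda p:-(samp(p,rg,zt)*2-samp(p,di,zt)*2-samp(p,sl,zt)+samp(p,ra,zt)),[p0[0],p0[1],np.radians(ang+k)],method='Nelder-Mead',options=dict(initial_simplex=np.array([p0[0],p0[1],np.radians(ang+k)])+np.array([[0,0,0],[.004,0,0],[0,.004,0],[0,0,.2]]),xatol=1e-5))
            if best is None or f.fun<best.fun: best=f
        out.append((*best.x[:2],np.degrees(best.x[2]),-best.fun))
    return np.array(out)
E
python3 - <<'E'
from sock import *
c=load('w3.pkl')
for z in (0,.004,.008,.012): print(z,pt(c,261.4,210,z)[:2].round(4),pt(c,406.2,210,z)[:2].round(4),np.linalg.norm(pt(c,261.4,210,z)-pt(c,406.2,210,z)))
# world: image up=+x, left=+y
init=[(302,101,40),(371,101,-45),(302,171,-115),(369,171,140)]
for z in (.014,.018,.022,.026):
    o=load_fit('w3.pkl',init,z);print(z,o.round(4).tolist(),o[:,3].sum())
E
```

```text
0 [ 0.5659 -0.002 ] [ 0.5602 -0.1441] 0.1422021332986053
0.004 [ 0.5668 -0.0026] [ 0.5613 -0.1431] 0.14066325233221125
0.008 [ 0.5678 -0.0031] [ 0.5623 -0.1422] 0.1391243713658172
0.012 [ 0.5688 -0.0037] [ 0.5633 -0.1412] 0.13758549039942314
0.014 [[0.666, -0.0463, 55.0432, 269.6216], [0.6631, -0.1069, -37.0321, 278.7853], [0.6051, -0.0434, -118.0012, 271.7706], [0.6024, -0.1045, 141.6947, 268.5754]] 1088.7528076171875
0.018 [[0.6659, -0.0464, 55.07, 268.4083], [0.6629, -0.1064, -36.8662, 276.4116], [0.6056, -0.0436, -117.6298, 269.1331], [0.6029, -0.1041, 141.2838, 266.2437]] 1080.1966552734375
0.022 [[0.6658, -0.0465, 55.1679, 265.3555], [0.6628, -0.1059, -36.771, 272.4386], [0.6061, -0.0436, -117.6447, 265.0867], [0.6035, -0.1037, 141.1394, 262.5333]] 1065.4140930175781
0.026 [[0.6656, -0.0466, 55.1466, 260.8325], [0.6626, -0.1053, -36.6155, 267.3341], [0.6067, -0.0436, -117.383, 259.7927], [0.6042, -0.1033, 140.8672, 257.6063]] 1045.5655212402344
```

play_rows:
  increments:
    - {"tx": -20,"ty": -28,"tz": -14,"yaw": 0,"claw": 0}
    - {"tx": -20,"ty": -28,"tz": 0,"yaw": 0,"claw": 0}
    - {"tx": -20,"ty": -28,"tz": 0,"yaw": 0,"claw": 0}
    - {"tx": -20,"ty": -28,"tz": 0,"yaw": 0,"claw": 0}
    - {"tx": -20,"ty": -28,"tz": 0,"yaw": 0,"claw": 0}
    - {"tx": -20,"ty": -28,"tz": 0,"yaw": 0,"claw": 0}
    - {"tx": -20,"ty": -28,"tz": 0,"yaw": 0,"claw": 0}
    - {"tx": -20,"ty": -28,"tz": 0,"yaw": 0,"claw": 0}
    - {"tx": 0,"ty": 0,"tz": 0,"yaw": 0,"claw": 0}
    - {"tx": 0,"ty": 0,"tz": 0,"yaw": 0,"claw": 0}
    - {"tx": 0,"ty": 0,"tz": 0,"yaw": 0,"claw": 0}

```text
time: 8.75
position: [0.4235, 0.1773, 0.2499]
tcp_rot: [3.141, 0.0, -0.039]
wrist_force: [0.3, -0.5, -0.2]
gripper_width: 0.0439
finger_force: 0.0
```

```bash
python3 - <<'E'
from h import *
s=arm.observe();print(s['position'],s['tcp_rot'],s['joints'].round(2))
c=cap('wrist','w4.png');save(c,'w4.pkl')
E
```

```text
[0.42345611 0.17731119 0.24985313] [ 3.14114108e+00  2.64882356e-04 -3.94375991e-02] [ 0.83 -0.   -0.44  0.   -1.13  0.7 ]
```

View pics/w4.png

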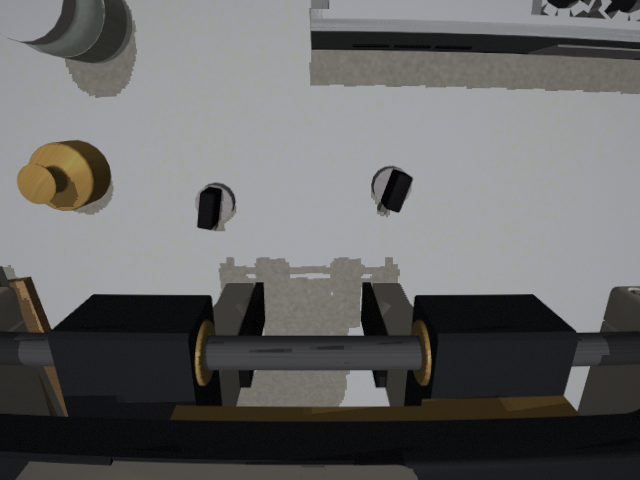

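Die A's bar is near (209,208) and die B's near (397,190); their keys point down-image. I'll fit the black bar silhouettes.

```bash
cat > die.py <<'E'
from h import *
from scipy.optimize import minimize
B=np.array([[x,y,z] for x in(-17,17) for y in(-7,7) for z in(18,48)])/1000
def fit(c,u,v,ang,z0=0,w=35,thr=50):
    u0,v0=int(u)-w,int(v)-w;G=cv2.cvtColor(c['color'],cv2.COLOR_RGB2GRAY)[max(v0,0):v0+2*w,max(u0,0):u0+2*w];v0=max(v0,0);u0=max(u0,0)
    G=cv2.resize(G,None,fx=4,fy=4,interpolation=cv2.INTER_CUBIC)
    m=(G<thr).astype(np.uint8);n,L,S,C=cv2.connectedComponentsWithStats(m)
    k=1+np.argmax(S[1:,4]-4*np.hypot(*(C[1:]-[4*(u-u0),4*(v-v0)]).T));m=(L==k).astype(np.uint8)
    def cost(p):
        cc,ss=np.cos(p[2]),np.sin(p[2]);P=B@np.array([[cc,ss,0],[-ss,cc,0],[0,0,1]])+[p[0],p[1],z0]
        q=((proj(c,P)-[u0,v0]+.5)*4-.5)
        H=np.zeros_like(m);cv2.fillConvexPoly(H,cv2.convexHull((q*16).round().astype(np.int32)),1,shift=4)
        return (H!=m).sum()/m.sum()
    p0=pt(c,u,v,z0+.04);best=None
    for a in (-30,-20,-10,0,10,20,30):
        s=np.array([p0[0],p0[1],np.radians(ang+a)])
        f=minimize(cost,s,method='Nelder-Mead',options=dict(initial_simplex=s+np.array([[0,0,0],[.005,0,0],[0,.005,0],[0,0,.2]]),xatol=1e-5,fatol=1e-5))
        if best is None or f.fun<best.fun:best=f
    return best.x[:2].round(4),np.degrees(best.x[2]).round(1),round(best.fun,3)
E
python3 - <<'E'
from die import *
c=load('w4.pkl')
for t in (35,50,65): print(fit(c,209,208,170,thr=t),fit(c,397,190,155,thr=t))
E
```

```text
(array([0.4232, 0.2734]), np.float64(163.7), np.float64(0.164)) (array([0.4341, 0.1016]), np.float64(160.1), np.float64(0.179))
(array([0.4233, 0.2731]), np.float64(165.6), np.float64(0.135)) (array([0.4336, 0.1018]), np.float64(159.3), np.float64(0.154))
(array([0.4232, 0.2727]), np.float64(168.2), np.float64(0.103)) (array([0.4335, 0.1014]), np.float64(159.3), np.float64(0.133))
```

play_rows:
  increments:
    - {"tx": 4,"ty": 25,"tz": 25,"yaw": 0,"claw": 0}
    - {"tx": 4,"ty": 25,"tz": 25,"yaw": 0,"claw": 0}
    - {"tx": 5,"ty": 25,"tz": 25,"yaw": 0,"claw": 0}
    - {"tx": 0,"ty": 0,"tz": 25,"yaw": 6,"claw": 0}
    - {"tx": 0,"ty": 0,"tz": 0,"yaw": 6,"claw": 0}
    - {"tx": 0,"ty": 0,"tz": 0,"yaw": 6,"claw": 0}
    - {"tx": 0,"ty": 0,"tz": 0,"yaw": 0,"claw": 0}
    - {"tx": 0,"ty": 0,"tz": 0,"yaw": 0,"claw": 0}
    - {"tx": 0,"ty": 0,"tz": 0,"yaw": 0,"claw": 0}

```text
time: 9.7
position: [0.4335, 0.1015, 0.1501]
tcp_rot: [-3.141, -0.0, -0.353]
wrist_force: [-1.0, -0.8, 0.9]
gripper_width: 0.0437
finger_force: 0.0
```

```bash
python3 - <<'E'
from die import *
s=arm.observe();print(s['position'],s['tcp_rot'],s['joints'].round(2))
c=cap('wrist','w5.png');save(c,'w5.pkl')
u=proj(c,[[.4335,.1016,.04]])[0];print(u)
for t in (35,50,65): print(fit(c,*u,159,w=60,thr=t))
E
```

```text
[0.43352871 0.10153469 0.15011112] [-3.14145269e+00 -1.04969563e-04 -3.52651071e-01] [ 0.68  0.07 -0.62  0.   -0.88  0.54]
[312.63483838 240.76217494]
(array([0.4327, 0.1014]), np.float64(159.3), np.float64(0.122))
(array([0.4333, 0.101 ]), np.float64(159.4), np.float64(0.095))
(array([0.433 , 0.1011]), np.float64(159.5), np.float64(0.071))
```

View pics/w5.png

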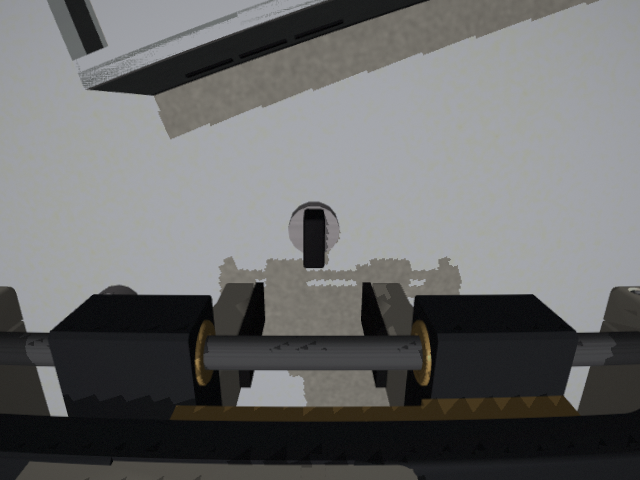

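Die B is centred under the tool at about (314,238), so I'm descending to grip.

play_rows:
  grip_force: 30
  increments:
    - {"tx": 0,"ty": 0,"tz": 30,"yaw": 0,"claw": 0}
    - {"tx": 0,"ty": 0,"tz": 30,"yaw": 0,"claw": 0}
    - {"tx": 0,"ty": 0,"tz": 25,"yaw": 0,"claw": 0}
    - {"tx": 0,"ty": 0,"tz": 13,"yaw": 0,"claw": 0}
    - {"tx": 0,"ty": 0,"tz": 5,"yaw": 0,"claw": 0}
    - {"tx": 0,"ty": 0,"tz": 0,"yaw": 0,"claw": 0}
    - {"tx": 0,"ty": 0,"tz": 0,"yaw": 0,"claw": -1}
    - {"tx": 0,"ty": 0,"tz": 0,"yaw": 0,"claw": -1}
    - {"tx": 0,"ty": 0,"tz": 0,"yaw": 0,"claw": -1}
    - {"tx": 0,"ty": 0,"tz": 0,"yaw": 0,"claw": -1}
    - {"tx": 0,"ty": 0,"tz": 0,"yaw": 0,"claw": -1}
    - {"tx": 0,"ty": 0,"tz": 0,"yaw": 0,"claw": -1}

```text
time: 10.95
position: [0.4334, 0.1018, 0.0474]
tcp_rot: [-3.141, -0.0, -0.354]
wrist_force: [-1.3, -0.4, 6.5]
gripper_width: 0.0139
finger_force: 30.0
```

play_rows:
  increments:
    - {"tx": 0,"ty": 0,"tz": -20,"yaw": 0,"claw": -1}
    - {"tx": 0,"ty": 0,"tz": -45,"yaw": 0,"claw": -1}
    - {"tx": 0,"ty": 0,"tz": -45,"yaw": 0,"claw": -1}
    - {"tx": 28,"ty": 16,"tz": 0,"yaw": 0,"claw": -1}
    - {"tx": 28,"ty": 16,"tz": 0,"yaw": 0,"claw": -1}
    - {"tx": 28,"ty": 17,"tz": 0,"yaw": 0,"claw": -1}
    - {"tx": 29,"ty": 17,"tz": 0,"yaw": 0,"claw": -1}
    - {"tx": 29,"ty": 17,"tz": 0,"yaw": 0,"claw": -1}
    - {"tx": 29,"ty": 17,"tz": 0,"yaw": 0,"claw": -1}
    - {"tx": 29,"ty": 17,"tz": 0,"yaw": 0,"claw": -1}
    - {"tx": 30,"ty": 17,"tz": 0,"yaw": 0,"claw": -1}
    - {"tx": 0,"ty": 0,"tz": 0,"yaw": 6,"claw": -1}
    - {"tx": 0,"ty": 0,"tz": 0,"yaw": 6,"claw": -1}
    - {"tx": 0,"ty": 0,"tz": 0,"yaw": 6.5,"claw": -1}
    - {"tx": 0,"ty": 0,"tz": 0,"yaw": 0,"claw": -1}
    - {"tx": 0,"ty": 0,"tz": 0,"yaw": 0,"claw": -1}
    - {"tx": 0,"ty": 0,"tz": 0,"yaw": 0,"claw": -1}

```text
time: 12.65
position: [0.6024, -0.1036, 0.1569]
tcp_rot: [3.141, 0.0, -0.675]
wrist_force: [0.6, -0.4, -1.8]
gripper_width: 0.0132
finger_force: 30.0
```

```bash
python3 - <<'E'
from sock import *; import die
for i in range(3):
    s=arm.observe();print(s['position'],np.degrees(s['tcp_rot']).round(2),s['gripper_width'])
    c=cap('wrist','w6.png')
save(c,'w6.pkl')
P=s['position'];u=proj(c,[[P[0],P[1],P[2]-.012]])[0];print(u)
print(die.fit(c,*u,141,z0=P[2]-.047,w=60,thr=65))
ss=[(.6655,-.0462,55),(.6629,-.1060,-37),(.6056,-.0435,-118),(.6030,-.1036,141)]
print(proj(c,[[a,b,.02] for a,b,_ in ss]).round(0))
E
```

```text
[ 0.60243633 -0.10356132  0.15686249] [ 1.7999e+02  2.0000e-02 -3.8650e+01] 0.013227624496897069
[ 0.60248535 -0.10352286  0.15696662] [-1.800e+02  1.000e-02 -3.868e+01] 0.013881895814906222
[ 0.60250588 -0.1035525   0.15702565] [-180.      0.    -38.71] 0.01384139837694317
[312.49577394 314.50706616]
(array([ 0.6074, -0.0989]), np.float64(72.0), np.float64(0.404))
[[196. 211.]
 [261. 162.]
 [248. 273.]
 [312. 228.]]
```

View pics/w6.png

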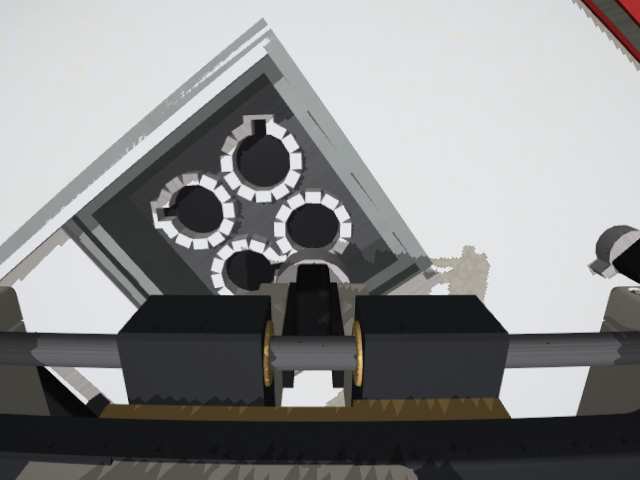

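The target collar at (313,227) lines up with the prediction (312,228), so I'm lowering.

```bash
python3 - <<'E'
from sock import *
for z in (.018,.022): print(load_fit('w6.pkl',[(196,211,55),(261,162,-37)],z).round(4).tolist())
E
```

```text
[[0.6656, -0.0451, 55.1415, 232.3157], [0.6631, -0.1058, -36.9204, 264.1603]]
[[0.6656, -0.0464, 54.5213, 227.9386], [0.6633, -0.1066, -36.9684, 261.3325]]
```

play_rows:
  increments:
    - {"tx": 0.4,"ty": -0.3,"tz": 25,"yaw": 0,"claw": -1}
    - {"tx": 0,"ty": 0,"tz": 25,"yaw": 0,"claw": -1}
    - {"tx": 0,"ty": 0,"tz": 20,"yaw": 0,"claw": -1}
    - {"tx": 0,"ty": 0,"tz": 10,"yaw": 0,"claw": -1}
    - {"tx": 0,"ty": 0,"tz": 5,"yaw": 0,"claw": -1}
    - {"tx": 0,"ty": 0,"tz": 3,"yaw": 0,"claw": -1}
    - {"tx": 0,"ty": 0,"tz": 3,"yaw": 0,"claw": -1}
    - {"tx": 0,"ty": 0,"tz": 0,"yaw": 0,"claw": -1}

```text
time: 13.6
position: [0.6033, -0.1037, 0.0664]
tcp_rot: [-3.141, -0.0, -0.677]
wrist_force: [-0.2, -0.9, -1.6]
gripper_width: 0.0138
finger_force: 30.0
```

play_rows:
  increments:
    - {"tx": 0,"ty": 0,"tz": 3,"yaw": 0,"claw": -1}
    - {"tx": 0,"ty": 0,"tz": 3,"yaw": 0,"claw": -1}
    - {"tx": 0,"ty": 0,"tz": 2,"yaw": 0,"claw": -1}
    - {"tx": 0,"ty": 0,"tz": 0,"yaw": 0,"claw": -1}

```text
time: 14.0
position: [0.6029, -0.1037, 0.0577]
tcp_rot: [3.141, 0.0, -0.677]
wrist_force: [0.2, 0.1, -1.9]
gripper_width: 0.014
finger_force: 30.0
```

play_rows:
  increments:
    - {"tx": 0,"ty": 0,"tz": 2,"yaw": 0,"claw": -1}
    - {"tx": 0,"ty": 0,"tz": 2,"yaw": 0,"claw": -1}
    - {"tx": 0,"ty": 0,"tz": 0,"yaw": 0,"claw": -1}

```text
time: 14.3
position: [0.6033, -0.1037, 0.0554]
tcp_rot: [-3.141, -0.001, -0.677]
wrist_force: [-4.5, 2.0, 10.3]
gripper_width: 0.0139
finger_force: 30.0
```

play_rows:
  increments:
    - {"tx": 0,"ty": 0,"tz": 0,"yaw": 0,"claw": -0.5}
    - {"tx": 0,"ty": 0,"tz": 0,"yaw": 0,"claw": -0.5}
    - {"tx": 0,"ty": 0,"tz": 0,"yaw": 0,"claw": -0.5}
    - {"tx": 0,"ty": 0,"tz": -20,"yaw": 0,"claw": -0.5}
    - {"tx": 0,"ty": 0,"tz": -40,"yaw": 0,"claw": -0.5}
    - {"tx": 0,"ty": 0,"tz": -45,"yaw": 0,"claw": -0.5}
    - {"tx": 0,"ty": 0,"tz": 0,"yaw": 0,"claw": -0.5}
    - {"tx": 0,"ty": 0,"tz": 0,"yaw": 0,"claw": -0.5}

```text
time: 15.1
position: [0.6037, -0.1036, 0.1603]
tcp_rot: [-3.139, -0.002, -0.677]
wrist_force: [-0.9, -0.2, -0.1]
gripper_width: 0.0219
finger_force: 0.0
```

```bash
python3 - <<'E'
from die import *
s=arm.observe();print(s['position'],np.degrees(s['tcp_rot']).round(2),s['gripper_width'])
c=cap('wrist','w7.png');save(c,'w7.pkl')
cv2.imwrite('pics/w7b.png',np.clip(c['color'][90:300,130:410,::-1]*1.5,0,255).astype(np.uint8).repeat(2,0).repeat(2,1))
u=proj(c,[[.603,-.1036,.045]])[0];print(u)
for z in (.004,.008,.012):print(z,fit(c,*u,141,z0=z,w=45,thr=50))
E
```

```text
[ 0.60374169 -0.10357941  0.16032017] [-1.7987e+02 -1.1000e-01 -3.8810e+01] 0.021926276341983807
[313.7205411  239.33237376]
0.004 (array([ 0.6018, -0.103 ]), np.float64(140.8), np.float64(0.11))
0.008 (array([ 0.6023, -0.1037]), np.float64(140.8), np.float64(0.147))
0.012 (array([ 0.6033, -0.1047]), np.float64(140.8), np.float64(0.184))
```

View pics/w7b.png

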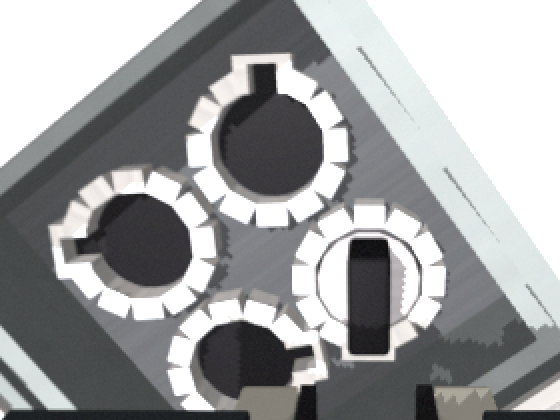

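Die B is seated; its foot stands evenly in the collar at about (368,280) in the crop. I'll locate die C from the top camera, using B's known start pose as the bias check.

```bash
python3 - <<'E'
from die import *
c=load('top0.pkl');s=load('side0.pkl')
t=cap('top')
for n,(u,v,a) in dict(A=(190,295,165),B=(263,296,159),C=(429,310,95)).items():
    print(n,fit(c,u,v,a,w=15,thr=50),'now',fit(t,u,v,a,w=15,thr=50) if n!='B' else '')
E
```

```text
A (array([0.4239, 0.2715]), np.float64(163.6), np.float64(0.188)) now (array([0.4242, 0.2714]), np.float64(160.2), np.float64(0.574))
B (array([0.4337, 0.0991]), np.float64(162.9), np.float64(0.205)) now 
C (array([ 0.4314, -0.2858]), np.float64(101.2), np.float64(0.189)) now (array([ 0.4307, -0.2851]), np.float64(107.8), np.float64(2.302))
```

play_rows:
  increments:
    - {"tx": -3,"ty": 35,"tz": 0,"yaw": 0,"claw": -0.5}
    - {"tx": -3,"ty": 35,"tz": 0,"yaw": 0,"claw": -0.5}
    - {"tx": -3,"ty": 35,"tz": 0,"yaw": 0,"claw": 0}
    - {"tx": -3,"ty": 36,"tz": 0,"yaw": 0,"claw": 0}
    - {"tx": -3,"ty": 36,"tz": 0,"yaw": 0,"claw": 0}
    - {"tx": -3,"ty": 36,"tz": 0,"yaw": 0,"claw": 0}
    - {"tx": -4,"ty": 35,"tz": 0,"yaw": 0,"claw": 0}
    - {"tx": 0,"ty": 0,"tz": 0,"yaw": 7.5,"claw": 0}
    - {"tx": 0,"ty": 0,"tz": 0,"yaw": 7.5,"claw": 0}
    - {"tx": 0,"ty": 0,"tz": 0,"yaw": 7.5,"claw": 0}
    - {"tx": 0,"ty": 0,"tz": 0,"yaw": 7.5,"claw": 0}
    - {"tx": 0,"ty": 0,"tz": 0,"yaw": 7.5,"claw": 0}
    - {"tx": 0,"ty": 0,"tz": 0,"yaw": 7.5,"claw": 0}
    - {"tx": 0,"ty": 0,"tz": 0,"yaw": 0,"claw": 0}
    - {"tx": 0,"ty": 0,"tz": 0,"yaw": 0,"claw": 0}
    - {"tx": 0,"ty": 0,"tz": 0,"yaw": 0,"claw": 0}

```text
time: 16.8
position: [0.4303, -0.2831, 0.1585]
tcp_rot: [3.141, 0.0, -1.46]
wrist_force: [-0.7, 0.5, 0.4]
gripper_width: 0.0437
finger_force: 0.0
```

```bash
python3 - <<'E'
from die import *
s=arm.observe();print(s['position'],np.degrees(s['tcp_rot']).round(2),s['gripper_width'],s['joints'].round(2))
c=cap('wrist','w8.png');save(c,'w8.pkl')
u=proj(c,[[.431,-.2845,.04]])[0];print(u)
for t in (50,65):print(fit(c,*u,95,w=50,thr=t))
E
```

```text
[ 0.43028021 -0.28313327  0.15849522] [ 1.7995e+02  2.0000e-02 -8.3630e+01] 0.043731809732070796 [-0.2   0.18 -0.47 -0.   -0.93  0.31]
[311.46989942 234.76469551]
(array([ 0.4317, -0.2849]), np.float64(96.7), np.float64(0.082))
(array([ 0.4319, -0.2858]), np.float64(96.3), np.float64(0.046))
```

View pics/w8.png

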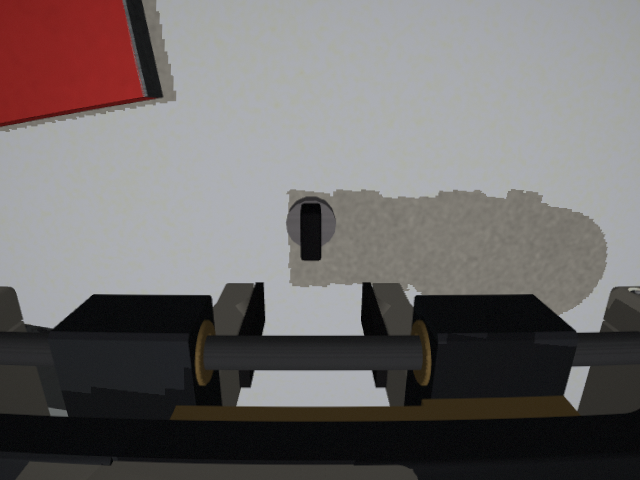

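Die C is at about (311,232) and aligned. Now the grip.

play_rows:
  increments:
    - {"tx": 2.4,"ty": -1.3,"tz": 30,"yaw": 0,"claw": 0}
    - {"tx": 0,"ty": 0,"tz": 30,"yaw": 0,"claw": 0}
    - {"tx": 0,"ty": 0,"tz": 30,"yaw": 0,"claw": 0}
    - {"tx": 0,"ty": 0,"tz": 16,"yaw": 0,"claw": 0}
    - {"tx": 0,"ty": 0,"tz": 5,"yaw": 0,"claw": 0}
    - {"tx": 0,"ty": 0,"tz": 0,"yaw": 0,"claw": 0}
    - {"tx": 0,"ty": 0,"tz": 0,"yaw": 0,"claw": -1}
    - {"tx": 0,"ty": 0,"tz": 0,"yaw": 0,"claw": -1}
    - {"tx": 0,"ty": 0,"tz": 0,"yaw": 0,"claw": -1}
    - {"tx": 0,"ty": 0,"tz": 0,"yaw": 0,"claw": -1}
    - {"tx": 0,"ty": 0,"tz": 0,"yaw": 0,"claw": -1}
    - {"tx": 0,"ty": 0,"tz": 0,"yaw": 0,"claw": -1}

```text
time: 18.05
position: [0.4322, -0.2855, 0.0485]
tcp_rot: [-3.141, -0.0, -1.462]
wrist_force: [-1.7, 0.3, 5.0]
gripper_width: 0.0138
finger_force: 30.0
```

play_rows:
  increments:
    - {"tx": 0,"ty": 0,"tz": -20,"yaw": 0,"claw": -1}
    - {"tx": 0,"ty": 0,"tz": -45,"yaw": 0,"claw": -1}
    - {"tx": 0,"ty": 0,"tz": -45,"yaw": 0,"claw": -1}
    - {"tx": -23.6,"ty": -28.7,"tz": 0,"yaw": 0,"claw": -1}
    - {"tx": -23.6,"ty": -28.7,"tz": 0,"yaw": 0,"claw": -1}
    - {"tx": -23.6,"ty": -28.7,"tz": 0,"yaw": 0,"claw": -1}
    - {"tx": -23.6,"ty": -28.7,"tz": 0,"yaw": 0,"claw": -1}
    - {"tx": -23.6,"ty": -28.7,"tz": 0,"yaw": 0,"claw": -1}
    - {"tx": -23.6,"ty": -28.7,"tz": 0,"yaw": 0,"claw": -1}
    - {"tx": -23.6,"ty": -28.7,"tz": 0,"yaw": 0,"claw": -1}
    - {"tx": -23.6,"ty": -28.7,"tz": 0,"yaw": 0,"claw": -1}
    - {"tx": -23.6,"ty": -28.7,"tz": 0,"yaw": 0,"claw": -1}
    - {"tx": 0,"ty": 0,"tz": 0,"yaw": 8.2,"claw": -1}
    - {"tx": 0,"ty": 0,"tz": 0,"yaw": 8.2,"claw": -1}
    - {"tx": 0,"ty": 0,"tz": 0,"yaw": 8.3,"claw": -1}
    - {"tx": 0,"ty": 0,"tz": 0,"yaw": 8.3,"claw": -1}
    - {"tx": 0,"ty": 0,"tz": 0,"yaw": 8.3,"claw": -1}
    - {"tx": 0,"ty": 0,"tz": 0,"yaw": 0,"claw": -1}
    - {"tx": 0,"ty": 0,"tz": 0,"yaw": 0,"claw": -1}
    - {"tx": 0,"ty": 0,"tz": 0,"yaw": 0,"claw": -1}

```text
time: 20.05
position: [0.6658, -0.0464, 0.1578]
tcp_rot: [3.141, -0.0, -2.18]
wrist_force: [0.4, 0.3, -1.7]
gripper_width: 0.0138
finger_force: 30.0
```

play_rows:
  increments:
    - {"tx": 0,"ty": 0,"tz": 25,"yaw": 0,"claw": -1}
    - {"tx": 0,"ty": 0,"tz": 25,"yaw": 0,"claw": -1}
    - {"tx": 0,"ty": 0,"tz": 20,"yaw": 0,"claw": -1}
    - {"tx": 0,"ty": 0,"tz": 10,"yaw": 0,"claw": -1}
    - {"tx": 0,"ty": 0,"tz": 5,"yaw": 0,"claw": -1}
    - {"tx": 0,"ty": 0,"tz": 3,"yaw": 0,"claw": -1}
    - {"tx": 0,"ty": 0,"tz": 3,"yaw": 0,"claw": -1}
    - {"tx": 0,"ty": 0,"tz": 0,"yaw": 0,"claw": -1}

```text
time: 20.85
position: [0.6662, -0.0463, 0.0675]
tcp_rot: [-3.141, 0.001, -2.183]
wrist_force: [-0.6, 0.4, -1.7]
gripper_width: 0.0137
finger_force: 30.0
```

play_rows:
  increments:
    - {"tx": 0,"ty": 0,"tz": 3,"yaw": 0,"claw": -1}
    - {"tx": 0,"ty": 0,"tz": 2,"yaw": 0,"claw": -1}
    - {"tx": 0,"ty": 0,"tz": 2,"yaw": 0,"claw": -1}
    - {"tx": 0,"ty": 0,"tz": 0,"yaw": 0,"claw": -1}

```text
time: 21.25
position: [0.6657, -0.0464, 0.0597]
tcp_rot: [3.141, -0.0, -2.183]
wrist_force: [0.1, -0.8, -2.2]
gripper_width: 0.0139
finger_force: 30.0
```

play_rows:
  increments:
    - {"tx": 0,"ty": 0,"tz": 2,"yaw": 0,"claw": -1}
    - {"tx": 0,"ty": 0,"tz": 2,"yaw": 0,"claw": -1}
    - {"tx": 0,"ty": 0,"tz": 0,"yaw": 0,"claw": -1}

```text
time: 21.55
position: [0.6661, -0.0463, 0.0565]
tcp_rot: [-3.141, 0.0, -2.183]
wrist_force: [-1.5, 0.5, 3.0]
gripper_width: 0.0138
finger_force: 30.0
```

play_rows:
  increments:
    - {"tx": 0,"ty": 0,"tz": 0,"yaw": 0,"claw": -0.5}
    - {"tx": 0,"ty": 0,"tz": 0,"yaw": 0,"claw": -0.5}
    - {"tx": 0,"ty": 0,"tz": 0,"yaw": 0,"claw": -0.5}
    - {"tx": 0,"ty": 0,"tz": -20,"yaw": 0,"claw": -0.5}
    - {"tx": 0,"ty": 0,"tz": -40,"yaw": 0,"claw": -0.5}
    - {"tx": 0,"ty": 0,"tz": -45,"yaw": 0,"claw": -0.5}
    - {"tx": -12.1,"ty": 38.2,"tz": 0,"yaw": 0,"claw": -0.5}
    - {"tx": -12.1,"ty": 38.2,"tz": 0,"yaw": 0,"claw": -0.5}
    - {"tx": -12.1,"ty": 38.2,"tz": 0,"yaw": 0,"claw": 0}
    - {"tx": -12.1,"ty": 38.2,"tz": 0,"yaw": 0,"claw": 0}
    - {"tx": -12.1,"ty": 38.2,"tz": 0,"yaw": 0,"claw": 0}
    - {"tx": -12.1,"ty": 38.2,"tz": 0,"yaw": 0,"claw": 0}
    - {"tx": -12.1,"ty": 38.2,"tz": 0,"yaw": 0,"claw": 0}
    - {"tx": -12.1,"ty": 38.2,"tz": 0,"yaw": 0,"claw": 0}
    - {"tx": -12.1,"ty": 38.2,"tz": 0,"yaw": 0,"claw": 0}
    - {"tx": -12.1,"ty": 38.2,"tz": 0,"yaw": 0,"claw": 0}

```text
time: 23.15
position: [0.4219, 0.2735, 0.1613]
tcp_rot: [-3.142, 0.001, -2.183]
wrist_force: [0.5, 1.2, 0.1]
gripper_width: 0.0437
finger_force: 0.0
```

play_rows:
  increments:
    - {"tx": 0,"ty": 0,"tz": 0,"yaw": -8.5,"claw": 0}
    - {"tx": 0,"ty": 0,"tz": 0,"yaw": -8.5,"claw": 0}
    - {"tx": 0,"ty": 0,"tz": 0,"yaw": -8.5,"claw": 0}
    - {"tx": 0,"ty": 0,"tz": 0,"yaw": -8.5,"claw": 0}
    - {"tx": 0,"ty": 0,"tz": 0,"yaw": -8.5,"claw": 0}
    - {"tx": 0,"ty": 0,"tz": 0,"yaw": -8.5,"claw": 0}
    - {"tx": 0,"ty": 0,"tz": 0,"yaw": -8.5,"claw": 0}
    - {"tx": 0,"ty": 0,"tz": 0,"yaw": -8.5,"claw": 0}
    - {"tx": 0,"ty": 0,"tz": 0,"yaw": -8.5,"claw": 0}
    - {"tx": 0,"ty": 0,"tz": 0,"yaw": -8.5,"claw": 0}
    - {"tx": 0,"ty": 0,"tz": 0,"yaw": -8.5,"claw": 0}
    - {"tx": 0,"ty": 0,"tz": 0,"yaw": -8.5,"claw": 0}
    - {"tx": 0,"ty": 0,"tz": 0,"yaw": -8.1,"claw": 0}
    - {"tx": 0,"ty": 0,"tz": 0,"yaw": 0,"claw": 0}
    - {"tx": 0,"ty": 0,"tz": 0,"yaw": 0,"claw": 0}
    - {"tx": 0,"ty": 0,"tz": 0,"yaw": 0,"claw": 0}

```text
time: 24.75
position: [0.423, 0.2723, 0.1611]
tcp_rot: [-3.142, -0.0, -0.265]
wrist_force: [0.1, 0.3, -0.0]
gripper_width: 0.0435
finger_force: 0.0
```

```bash
python3 - <<'E'
from die import *
s=arm.observe();print(s['position'],np.degrees(s['tcp_rot']).round(2),s['gripper_width'],s['joints'].round(2))
c=cap('wrist','w9.png');save(c,'w9.pkl')
u=proj(c,[[.4233,.273,.04]])[0];print(u)
for t in (50,65):print(fit(c,*u,165,w=50,thr=t))
E
```

```text
[0.42297524 0.27225307 0.16105542] [-180.     -0.    -15.19] 0.04353661922608213 [ 0.96  0.16 -0.49  0.   -0.93  0.34]
[311.54634554 235.47096685]
(array([0.4234, 0.2733]), np.float64(168.7), np.float64(0.106))
(array([0.4238, 0.2732]), np.float64(168.0), np.float64(0.078))
```

play_rows:
  increments:
    - {"tx": 0.3,"ty": -1.1,"tz": 30,"yaw": -3.4,"claw": 0}
    - {"tx": 0,"ty": 0,"tz": 30,"yaw": 0,"claw": 0}
    - {"tx": 0,"ty": 0,"tz": 30,"yaw": 0,"claw": 0}
    - {"tx": 0,"ty": 0,"tz": 18,"yaw": 0,"claw": 0}
    - {"tx": 0,"ty": 0,"tz": 5,"yaw": 0,"claw": 0}
    - {"tx": 0,"ty": 0,"tz": 0,"yaw": 0,"claw": 0}
    - {"tx": 0,"ty": 0,"tz": 0,"yaw": 0,"claw": -1}
    - {"tx": 0,"ty": 0,"tz": 0,"yaw": 0,"claw": -1}
    - {"tx": 0,"ty": 0,"tz": 0,"yaw": 0,"claw": -1}
    - {"tx": 0,"ty": 0,"tz": 0,"yaw": 0,"claw": -1}
    - {"tx": 0,"ty": 0,"tz": 0,"yaw": 0,"claw": -1}
    - {"tx": 0,"ty": 0,"tz": 0,"yaw": 0,"claw": -1}

```text
time: 26.0
position: [0.4237, 0.2735, 0.0486]
tcp_rot: [-3.141, -0.0, -0.202]
wrist_force: [-1.4, -0.0, 5.5]
gripper_width: 0.0139
finger_force: 30.0
```

play_rows:
  increments:
    - {"tx": 0,"ty": 0,"tz": -20,"yaw": 0,"claw": -1}
    - {"tx": 0,"ty": 0,"tz": -45,"yaw": 0,"claw": -1}
    - {"tx": 0,"ty": 0,"tz": -45,"yaw": 0,"claw": -1}
    - {"tx": 26.9,"ty": 30.4,"tz": 0,"yaw": 0,"claw": -1}
    - {"tx": 26.9,"ty": 30.4,"tz": 0,"yaw": 0,"claw": -1}
    - {"tx": 26.9,"ty": 30.4,"tz": 0,"yaw": 0,"claw": -1}
    - {"tx": 26.9,"ty": 30.4,"tz": 0,"yaw": 0,"claw": -1}
    - {"tx": 26.9,"ty": 30.4,"tz": 0,"yaw": 0,"claw": -1}
    - {"tx": 26.9,"ty": 30.4,"tz": 0,"yaw": 0,"claw": -1}
    - {"tx": 26.9,"ty": 30.4,"tz": 0,"yaw": 0,"claw": -1}
    - {"tx": 26.9,"ty": 30.4,"tz": 0,"yaw": 0,"claw": -1}
    - {"tx": 26.9,"ty": 30.4,"tz": 0,"yaw": 0,"claw": -1}

```text
time: 27.2
position: [0.6059, -0.045, 0.1575]
tcp_rot: [3.141, 0.001, -0.203]
wrist_force: [0.3, 0.6, -2.4]
gripper_width: 0.014
finger_force: 30.0
```

play_rows:
  increments:
    - {"tx": 0,"ty": 0,"tz": 0,"yaw": -8.2,"claw": -1}
    - {"tx": 0,"ty": 0,"tz": 0,"yaw": -8.2,"claw": -1}
    - {"tx": 0,"ty": 0,"tz": 0,"yaw": -8.2,"claw": -1}
    - {"tx": 0,"ty": 0,"tz": 0,"yaw": -8.2,"claw": -1}
    - {"tx": 0,"ty": 0,"tz": 0,"yaw": -8.2,"claw": -1}
    - {"tx": 0,"ty": 0,"tz": 0,"yaw": -8.2,"claw": -1}
    - {"tx": 0,"ty": 0,"tz": 0,"yaw": -8.2,"claw": -1}
    - {"tx": 0,"ty": 0,"tz": 0,"yaw": -8.2,"claw": -1}
    - {"tx": 0,"ty": 0,"tz": 0,"yaw": -8.3,"claw": -1}
    - {"tx": 0,"ty": 0,"tz": 0,"yaw": 0,"claw": -1}
    - {"tx": 0,"ty": 0,"tz": 0,"yaw": 0,"claw": -1}
    - {"tx": 0,"ty": 0,"tz": 0,"yaw": 0,"claw": -1}

```text
time: 28.4
position: [0.6055, -0.0434, 0.1578]
tcp_rot: [-3.141, 0.0, 1.084]
wrist_force: [-0.4, -0.6, -1.9]
gripper_width: 0.014
finger_force: 30.0
```

play_rows:
  increments:
    - {"tx": 0,"ty": 0,"tz": 25,"yaw": 0,"claw": -1}
    - {"tx": 0,"ty": 0,"tz": 25,"yaw": 0,"claw": -1}
    - {"tx": 0,"ty": 0,"tz": 20,"yaw": 0,"claw": -1}
    - {"tx": 0,"ty": 0,"tz": 10,"yaw": 0,"claw": -1}
    - {"tx": 0,"ty": 0,"tz": 5,"yaw": 0,"claw": -1}
    - {"tx": 0,"ty": 0,"tz": 3,"yaw": 0,"claw": -1}
    - {"tx": 0,"ty": 0,"tz": 3,"yaw": 0,"claw": -1}
    - {"tx": 0,"ty": 0,"tz": 0,"yaw": 0,"claw": -1}

```text
time: 29.2
position: [0.6059, -0.0434, 0.0674]
tcp_rot: [3.141, -0.0, 1.087]
wrist_force: [-0.4, -0.2, -3.1]
gripper_width: 0.0138
finger_force: 30.0
```

play_rows:
  increments:
    - {"tx": 0,"ty": 0,"tz": 3,"yaw": 0,"claw": -1}
    - {"tx": 0,"ty": 0,"tz": 3,"yaw": 0,"claw": -1}
    - {"tx": 0,"ty": 0,"tz": 2,"yaw": 0,"claw": -1}
    - {"tx": 0,"ty": 0,"tz": 2,"yaw": 0,"claw": -1}
    - {"tx": 0,"ty": 0,"tz": 1,"yaw": 0,"claw": -1}
    - {"tx": 0,"ty": 0,"tz": 0,"yaw": 0,"claw": -1}

```text
time: 29.8
position: [0.6056, -0.0435, 0.0566]
tcp_rot: [3.142, 0.0, 1.088]
wrist_force: [-1.8, 0.2, 4.3]
gripper_width: 0.014
finger_force: 30.0
```

play_rows:
  increments:
    - {"tx": 0,"ty": 0,"tz": 0,"yaw": 0,"claw": -0.5}
    - {"tx": 0,"ty": 0,"tz": 0,"yaw": 0,"claw": -0.5}
    - {"tx": 0,"ty": 0,"tz": 0,"yaw": 0,"claw": -0.5}
    - {"tx": 0,"ty": 0,"tz": -20,"yaw": 0,"claw": -0.5}
    - {"tx": 0,"ty": 0,"tz": -40,"yaw": 0,"claw": -0.5}
    - {"tx": 0,"ty": 0,"tz": -45,"yaw": 0,"claw": -0.5}
    - {"tx": 0,"ty": 0,"tz": -40,"yaw": 8.1,"claw": 0}
    - {"tx": 0,"ty": 0,"tz": -35,"yaw": 8.1,"claw": 0}
    - {"tx": 0,"ty": 0,"tz": 0,"yaw": 8.1,"claw": 0}
    - {"tx": 0,"ty": 0,"tz": 0,"yaw": 8.1,"claw": 0}
    - {"tx": 0,"ty": 0,"tz": 0,"yaw": 8.1,"claw": 0}
    - {"tx": 0,"ty": 0,"tz": 0,"yaw": 8.1,"claw": 0}
    - {"tx": 0,"ty": 0,"tz": 0,"yaw": 8.1,"claw": 0}
    - {"tx": 0,"ty": 0,"tz": 0,"yaw": 8.1,"claw": 0}
    - {"tx": -30,"ty": 10,"tz": 0,"yaw": 0,"claw": 0}
    - {"tx": 0,"ty": 0,"tz": 0,"yaw": 0,"claw": 0}
    - {"tx": 0,"ty": 0,"tz": 0,"yaw": 0,"claw": 0}
    - {"tx": 0,"ty": 0,"tz": 0,"yaw": 0,"claw": 0}

```text
time: 31.6
position: [0.5758, -0.052, 0.2363]
tcp_rot: [-3.142, -0.001, -0.043]
wrist_force: [-0.1, -0.1, 0.3]
gripper_width: 0.0437
finger_force: 0.0
```

```bash
python3 - <<'E'
from h import *
s=arm.observe();print(s['position'],np.degrees(s['tcp_rot']).round(2),s['gripper_width'])
c=cap('wrist','w10.png');save(c,'w10.pkl');t=cap('top','top2.png')
a=cv2.resize(np.clip(c['color'][30:250,0:470]*1.3,0,255).astype(np.uint8),None,fx=1.7,fy=1.7)[:,:800]
b=t['color'][140:480:,:]
b=cv2.resize(b,(400,212))
o=np.zeros((600,800,3),np.uint8);o[:a.shape[0],:a.shape[1]]=a;o[380:592,:400]=b
cv2.imwrite('pics/w10b.png',o[:,:,::-1])
H=np.array([[-.6,0,0]])
from scipy.spatial.transform import Rotation as R
cc,ss=np.cos(-.0433),np.sin(-.0433)
f=lambda x,y,z:[.6377+cc*x-ss*y,.0053+ss*x+cc*y,z]
print(proj(c,[f(.037,.077,.101),f(-.037,.077,.101)]).round(1))
E
```

```text
[ 0.57579103 -0.0520469   0.23625484] [-1.80e+02 -4.00e-02 -2.49e+00] 0.04368948701958976
[[107.2  91.5]
 [121.8 200. ]]
```

View pics/w10b.png

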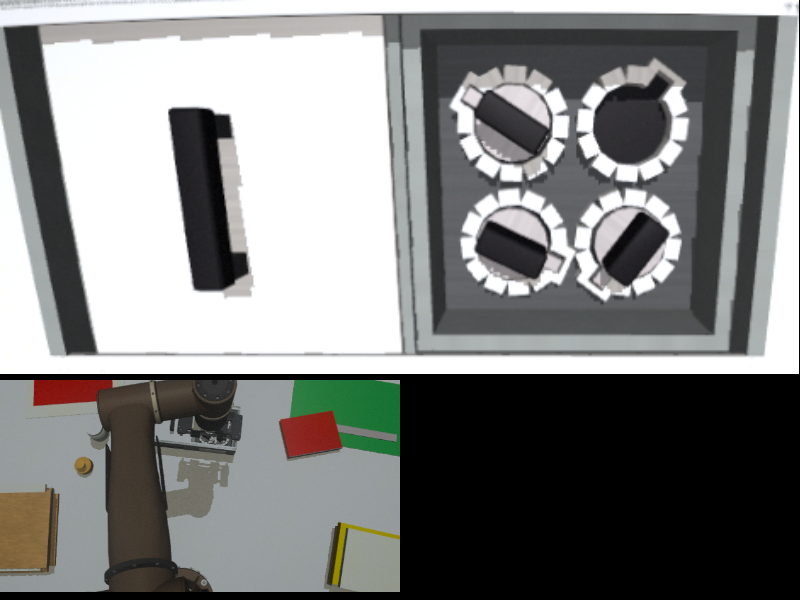

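All three dies sit in their collars with keys in the slots, leaving only the top-right socket, around (630,125), free. No fourth die was seen. Next, close the hatch.

play_rows:
  grip_force: 25
  increments:
    - {"tx": 15,"ty": -34,"tz": 0,"yaw": 0,"claw": 0}
    - {"tx": 15,"ty": -34,"tz": 0,"yaw": 0,"claw": 0}
    - {"tx": 15,"ty": -34,"tz": 20,"yaw": 0,"claw": 0}
    - {"tx": 14,"ty": -35,"tz": 30,"yaw": 0,"claw": 0}
    - {"tx": 0,"ty": 0,"tz": 30,"yaw": 0,"claw": 0}
    - {"tx": 0,"ty": 0,"tz": 30,"yaw": 0,"claw": 0}
    - {"tx": 0,"ty": 0,"tz": 15,"yaw": 0,"claw": 0}
    - {"tx": 0,"ty": 0,"tz": 7,"yaw": 0,"claw": 0}
    - {"tx": 0,"ty": 0,"tz": 0,"yaw": 0,"claw": 0}
    - {"tx": 0,"ty": 0,"tz": 0,"yaw": 0,"claw": 0}

```text
time: 32.7
position: [0.641, 0.0823, 0.1049]
tcp_rot: [-3.141, -0.001, -0.044]
wrist_force: [0.7, -0.4, 0.5]
gripper_width: 0.0437
finger_force: 0.0
```

play_rows:
  increments:
    - {"tx": 0,"ty": 0,"tz": 0,"yaw": 0,"claw": -1}
    - {"tx": 0,"ty": 0,"tz": 0,"yaw": 0,"claw": -1}
    - {"tx": 0,"ty": 0,"tz": 0,"yaw": 0,"claw": -1}
    - {"tx": 0,"ty": 0,"tz": 0,"yaw": 0,"claw": -1}
    - {"tx": 0,"ty": 0,"tz": 0,"yaw": 0,"claw": -1}
    - {"tx": 0,"ty": 0,"tz": 0,"yaw": 0,"claw": -1}

```text
time: 33.3
position: [0.6403, 0.0822, 0.1044]
tcp_rot: [-3.142, -0.0, -0.044]
wrist_force: [-1.4, 0.4, 3.0]
gripper_width: 0.0137
finger_force: 25.0
```

play_rows:
  increments:
    - {"tx": 0,"ty": 0,"tz": -3,"yaw": 0,"claw": -1}
    - {"tx": 0,"ty": 0,"tz": -2,"yaw": 0,"claw": -1}
    - {"tx": 0,"ty": 0,"tz": 0,"yaw": 0,"claw": -1}
    - {"tx": 0,"ty": 7,"tz": 0,"yaw": 0,"claw": -1}
    - {"tx": 0,"ty": 15,"tz": 0,"yaw": 0,"claw": -1}
    - {"tx": 0,"ty": 18,"tz": 0,"yaw": 0,"claw": -1}
    - {"tx": 0,"ty": 20,"tz": 0,"yaw": 0,"claw": -1}
    - {"tx": 0,"ty": 20,"tz": 0,"yaw": 0,"claw": -1}
    - {"tx": 0,"ty": 20,"tz": 0,"yaw": 0,"claw": -1}
    - {"tx": 0,"ty": 20,"tz": 0,"yaw": 0,"claw": -1}
    - {"tx": 0,"ty": 17,"tz": 0,"yaw": 0,"claw": -1}
    - {"tx": 0,"ty": 12,"tz": 0,"yaw": 0,"claw": -1}
    - {"tx": 0,"ty": 6,"tz": 0,"yaw": 0,"claw": -1}
    - {"tx": 0,"ty": 2,"tz": 0,"yaw": 0,"claw": -1}
    - {"tx": 0,"ty": 0,"tz": 0,"yaw": 0,"claw": -1}
    - {"tx": 0,"ty": 0,"tz": 0,"yaw": 0,"claw": -1}

```text
time: 34.9
position: [0.6335, -0.0741, 0.109]
tcp_rot: [-3.142, -0.0, -0.043]
wrist_force: [-0.3, -0.2, -4.2]
gripper_width: 0.0138
finger_force: 25.0
```

play_rows:
  increments:
    - {"tx": 1,"ty": 0.7,"tz": 0,"yaw": 0,"claw": -1}
    - {"tx": 0,"ty": 0,"tz": 3,"yaw": 0,"claw": -1}
    - {"tx": 0,"ty": 0,"tz": 3,"yaw": 0,"claw": -1}
    - {"tx": 0,"ty": 0,"tz": 2,"yaw": 0,"claw": -1}
    - {"tx": 0,"ty": 0,"tz": 2,"yaw": 0,"claw": -1}
    - {"tx": 0,"ty": 0,"tz": 0,"yaw": 0,"claw": -1}

```text
time: 35.5
position: [0.6342, -0.0754, 0.0987]
tcp_rot: [3.142, 0.0, -0.044]
wrist_force: [0.3, 0.3, -3.4]
gripper_width: 0.0138
finger_force: 25.0
```

Down to about seat level without resistance. Releasing and backing off.

play_rows:
  increments:
    - {"tx": 0,"ty": 0,"tz": 0.7,"yaw": 0,"claw": -1}
    - {"tx": 0,"ty": 0,"tz": 0,"yaw": 0,"claw": 0}
    - {"tx": 0,"ty": 0,"tz": 0,"yaw": 0,"claw": 0}
    - {"tx": 0,"ty": 0,"tz": 0,"yaw": 0,"claw": 0}
    - {"tx": 0,"ty": 0,"tz": -20,"yaw": 0,"claw": 0}
    - {"tx": 0,"ty": 0,"tz": -40,"yaw": 0,"claw": 0}
    - {"tx": -20,"ty": -25,"tz": -45,"yaw": 0,"claw": 0}
    - {"tx": -22,"ty": -25,"tz": -45,"yaw": 0,"claw": 0}
    - {"tx": 0,"ty": 0,"tz": 0,"yaw": 0,"claw": 0}
    - {"tx": 0,"ty": 0,"tz": 0,"yaw": 0,"claw": 0}
    - {"tx": 0,"ty": 0,"tz": 0,"yaw": 0,"claw": 0}

```text
time: 36.6
position: [0.5983, -0.0289, 0.2388]
tcp_rot: [-3.142, 0.001, -0.044]
wrist_force: [-0.4, 0.5, -0.3]
gripper_width: 0.0436
finger_force: 0.0
```

```bash
python3 - <<'E'
from h import *
s=arm.observe();print(s['position'],np.degrees(s['tcp_rot']).round(2))
c=cap('wrist','w11.png');save(c,'w11.pkl')
a=cv2.resize(c['color'][30:290,20:520],None,fx=1.6,fy=1.6);cv2.imwrite('pics/w11b.png',a[:,:,::-1])
E
```

```text
[ 0.59825639 -0.02891079  0.23883789] [-1.8e+02  3.0e-02 -2.5e+00]
```

View pics/w11b.png

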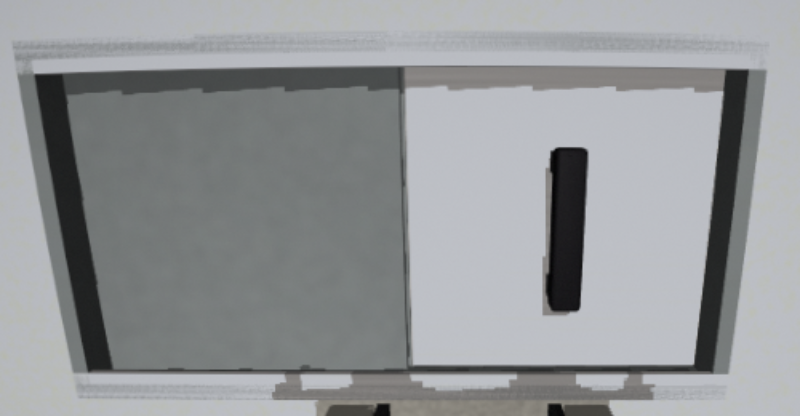

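The hatch lies flush with an even thin seam at about (405,220) and no shadow step, the same as at the start.

```bash
python3 -c "
from plant import close_job
print(close_job())"
```

```text
the job is handed in; nothing more can be done
None
```

The job is handed in: three cartridges were present, all are home in their sockets with keys in the slots, and the hatch is back flush in its seat; the final judgement was not shown to me.

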